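# Load a reel on the take-up stand

### The arm

A 6-joint arm with a two-finger parallel gripper is mounted at the origin on the work surface. World frame = base frame: x ahead of the robot, y to its left, z up, the work surface at z = 0. Lengths are in m, angles in degrees, forces in N, time in s.
With the tool pointing down it reaches from about 0.4 to 0.825 m from the base axis. Payload 7 kg.
Tool frame: the origin (TCP) lies between the finger pads; the fingertips stand 22 mm ahead of it and the grasp point (between the pads) lies 3 mm ahead of it; z points along the fingers, y is the line along which they close (so a half turn about z gives the same grasp; the last joint's range is limited). The gripper opens to 88 mm and grips with 3 to 60 N. Pads are 19 mm wide; open, the fingers measure 130 mm over their backs; the gripper's body (78 mm by 193 mm) begins 47 mm behind the grasp point.
Start: joints at [-47.722, 20.546, 0.682, 0, -70.136, -16.507], TCP at [0.293, -0.608, 0.209] pointing down, gripper open.
Joint ranges: [-176.03, 176.03], [-82.01, 121.73], [-58.28, 71.71], [-173.87, 95.51], [-174.79, -0.11], [-173.66, 173.66]. Speed limits (degrees/s): [136.94, 136.94, 172.46, 180, 180, 180].

### API

Orientations are given as [roll, pitch, yaw] about the fixed x, y, z axes, in that order (R = Rz(yaw) Ry(pitch) Rx(roll)).
In Python, from plant import ctrl gives the robot as it stands.
- The arm moves only by the tool apply_moves, never from a script. Its argument "targets" is a list of rows, each an object with "travel": the shift along the tool's x, y, z in mm, a list of three; "roll": the turn about the tool's z in degrees; "jaw": the finger opening in mm, from 0 to 87.6. In form: [{"travel": [tx, ty, tz], "roll": roll, "jaw": jaw}, ...]. A call has 1 to 10 rows; each row shifts and turns the commanded pose from where the row before left it, along the tool's axes as they then stand; what a row does not reach is not made up. A row lasts 1/10 s, in which the tool goes at most 50 mm and 8.59 degrees, less where a joint would pass 70% of its speed; a pose out of reach is approached as far as the arm can. A call with a gripper value outside its range is refused whole. The fingers move at their own pace and stop on an object; the grip force is fixed at half the most. Time passes only in rows, so rows that do not move let the fingers close. It gives the time, the measured TCP pose, the force, the opening and the grip force at its end, in the units of the state.
- ctrl.get_obs(): the state, without advancing time (a new reading comes with each control period).
- ctrl.snapshot(name): name is "scene" or "top" or "wrist"; returns the picture (420x560x3 uint8, red, green, blue); there is no depth.
- ctrl.calibration(name): a dict with "K" (3x3 intrinsics, pixels), "extrinsics" (4x4, takes a point from camera to world coordinates); the wrist camera has in their place "hand_eye" (4x4, takes a point from camera to tool coordinates, whose origin is the TCP and whose axes are the flange's). Camera axes: x right, y down, z forward; pixel columns grow to the right and rows downward; lengths in m; the calibration is good to about 2 mm. A picture is of the moment at which its call begins: read the wrist's pose just before it. calibration takes no time and is no camera call.
- ctrl.close_job(): hands the job in; it is judged then, once.
The state is a dict: "clock": time; "joint_pos": joint angles; "qvel": joint speeds; "tau": joint torques, N m; "tool_pos": TCP position; "orientation": TCP orientation; "force": force on the tool from outside, world axes, zero at the start; "moment": the same for the moment, N m; "opening": finger opening in m; "gripper_force": force on a finger pad.
Only numpy, scipy, OpenCV 4.12 (cv2) and the standard library are available. Lean on these libraries where they do the work, as an engineer would, in place of code of your own. Each camera call takes 0.05 s, during which the arm holds its last target. There are 200 camera calls.

### The job

Put the big empty wire reel on the take-up stand: slide the plain end of the steel spindle through the bore of the reel, while the reel stands in its wooden cradle, until the spindle's collar is up against the reel. Then let go, take the reel itself with the spindle in it, lift it out of the cradle and press it straight down into the stand's two fork clips until the spindle lies at the bottom of both forks, centred between them, and both sprung jaws have snapped shut over it; do not let it drop in. Either end of the spindle may go to either fork; leave the other things on the bench where they are.

Things in the scene. Friction and masses are not known exactly. Their poses are not given: they have to be found in the camera images.
- reel: The larger of the two empty grey plastic reels; stands on its rim in the cradle. Flange diameter 84 mm, 50 mm wide over the flat flanges (each 4 mm thick), hub 34 mm, through bore 15.6 mm in diameter. About 140 g. Origin in the middle of the bore; y axis along the bore: flange faces at y = -25 and +25 mm.
- spindle: Steel spindle, 196 mm, 240 g, lying level on the bench (axis 11 mm up). Origin on its axis, y along the 12 mm shaft: plain bevelled end at y = -98 mm, collar (22 mm diameter) at y = 27..35, hexagonal end (22 mm across flats) at y = 80..98, bare shaft elsewhere; centre of mass y = 20. Forks bear on it at y = -66 and +66. A reel against the collar has its origin at y = +2.
- cradle: Fixed wooden cradle, 120 x 72 mm, holding the reel on its rim between two sloping cheeks and two low end boards (30 mm high, 28 to 34 mm either side in y). Origin on the bench under its centre; y axis along the bore of the reel standing in it. That bore's axis is 55.5 mm above the bench; the reel has 3 mm of play each way along y. Open at both y ends.
- stand: Fixed green take-up stand: base x -55..75, y +-95, 12 mm thick; steel forks at y = -66 and +66 mm, 8 mm thick, 124 mm clear between them, and a guide bar at x = 62, 50 mm up. Origin on the bench below seat; y axis from fork to fork. Each fork is an upright slot 14 mm wide, open at the top, with a rear prong (+x) and flared lip up to 105 mm above the bench and a sprung jaw on the -x side.
- seat (a point): Point midway between the two forks, 72 mm above the bench, where the spindle's axis lies when it is fully home in both forks; same axes as stand.
- jaw_left (a joint): Sprung jaw of the fork at y = +66 mm of the stand, rad: 0 shut, positive swung outwards to -x, at most 0.35. Its roller nose (9 mm diameter) stands over the slot 82 mm above the bench, a sloping lip (top 97 mm) leads the rod in. The rod pushed down opens it to about 0.1 and it springs back over the rod. Takes about 5 to 9 N per jaw; reel and spindle's weight does not open it.
- jaw_right (a joint): The same for the fork at y = -66 mm of the stand.
- small_reel: bystander: smaller empty grey reel, flange diameter 60 mm, 30 mm wide, lying flat; origin centre of its underside
- crank: bystander: black hand crank with a wooden knob, 130 mm long, 80 mm high at the knob; origin underside centre
- pliers: bystander: pliers with red handles lying flat, 165 mm long, 12 mm high; origin under the pivot
- file: bystander: flat file with wooden handle lying at the robot's right, 255 mm long, 22 mm high; origin on the bench under its middle, x axis along the blade
- jar: bystander: round white jar 68 mm in diameter, 95 mm high; origin centre of its underside
- spray: bystander: white bottle 48 mm in diameter, 170 mm high; origin centre of its underside
- tubs: bystander: two small plastic tubs stacked, 90 x 70 x 68 mm high; origin centre of the underside
Mind the look-alikes: they are no part of the job. What is shaped like the spindle but turquoise is not meant.

How it is judged:
By the outcome, as a careful person would: the job done as asked, in the order asked, and still so for the second after the job is handed in, with the robot touching nothing.
It also fails if it takes over 61 s, if anything falls off the work surface, if the arm or the gripper's body presses on something with over 40 N, if the wrist force passes 120 N, or if a joint passes its speed limit or range.

## Working session

There is one attempt and no reset: what is moved stays moved. The work goes in short steps, Python scripts to look and compute and a tool call to move; the robot and the scene stay as the last step left them, time stands still between calls to the robot, and variables do not carry over. Pictures are saved under pics/ and viewed, at most 10 in all, crops included, and the job is handed in when it is done.

Besides the shell and the picture viewer there is one more tool, called after ">>>" as a command line: name --argument value ..., lists and objects as JSON in quotes. apply_moves: Moves the arm, as the interface text tells. Its arguments: {"type":"object","properties":{"targets":{"type":"array","items":{"type":"object","properties":{"travel":{"type":"array","items":{"type":"number"}},"roll":{"type":"number"},"jaw":{"type":"number"}}}}},"required":["targets"]}

```bash
ls; mkdir -p pics; python3 - <<'E'
from plant import ctrl
import cv2,numpy as np
np.set_printoptions(precision=4,suppress=True)
print(ctrl.get_obs())
a=ctrl.snapshot("scene");b=ctrl.snapshot("top")
cv2.imwrite("pics/scene.png",a[:,:,::-1]);cv2.imwrite("pics/top.png",b[:,:,::-1])
for n in("scene","top","wrist"):print(n,ctrl.calibration(n))
E
```

```text
pics
{'clock': 0.0, 'joint_pos': array([-47.7229,  20.591 ,   0.6336,  -0.0199, -70.138 , -16.5087]), 'qvel': array([-0.01  , -0.077 , -0.0258, -0.054 , -0.0037, -0.0075]), 'tau': array([  0.0006, -58.272 ,  29.3069,   6.9976,   0.0068,  -0.0002]), 'tool_pos': array([ 0.2932, -0.6074,  0.2076]), 'orientation': array([ 179.9032,   -0.0092, -154.2384]), 'force': array([0.2637, 0.0601, 0.4278]), 'moment': array([-0.0146,  0.0238,  0.0062]), 'gripper_force': 0.0, 'opening': 0.08768201369360662}
scene {'K': array([[412.1909,   0.    , 280.8983],
       [  0.    , 412.1909, 209.8404],
       [  0.    ,   0.    ,   1.    ]]), 'extrinsics': array([[ 0.3123,  0.5425, -0.7798,  1.351 ],
       [ 0.9497, -0.159 ,  0.2697, -0.3255],
       [ 0.0224, -0.8249, -0.5649,  0.6746],
       [ 0.    ,  0.    ,  0.    ,  1.    ]])}
top {'K': array([[413.1724,   0.    , 279.6851],
       [  0.    , 413.1724, 207.7744],
       [  0.    ,   0.    ,   1.    ]]), 'extrinsics': array([[ 0.0028, -0.9939,  0.1104,  0.4045],
       [-0.9998, -0.0004,  0.021 , -0.0233],
       [-0.0209, -0.1105, -0.9937,  1.0625],
       [ 0.    ,  0.    ,  0.    ,  1.    ]])}
wrist {'K': array([[324.8332,   0.    , 278.1555],
       [  0.    , 324.8332, 213.2176],
       [  0.    ,   0.    ,   1.    ]]), 'hand_eye': array([[ 0.0001, -0.9668, -0.2554,  0.0682],
       [ 1.    , -0.0001,  0.0005,  0.0005],
       [-0.0005, -0.2554,  0.9668, -0.1762],
       [ 0.    ,  0.    ,  0.    ,  1.    ]])}
```

View pics/scene.png

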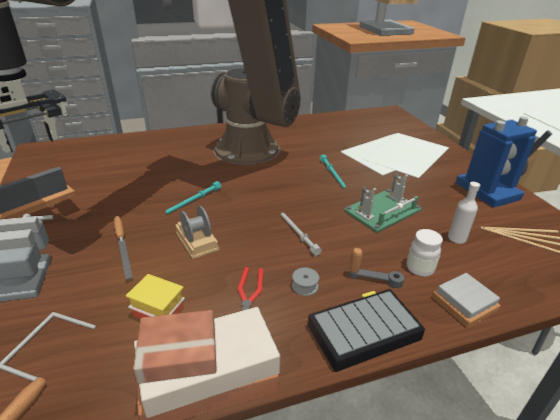

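View pics/top.png

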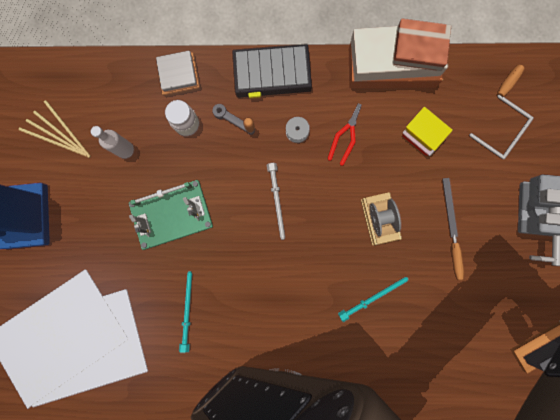

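```bash
cat > h.py <<'E'
import numpy as np, cv2
from scipy.spatial.transform import Rotation as R
from plant import ctrl
np.set_printoptions(precision=4,suppress=True)
def pose():
    o=ctrl.get_obs(); T=np.eye(4); T[:3,3]=o['tool_pos']; T[:3,:3]=R.from_euler('xyz',o['orientation'],degrees=True).as_matrix(); return T
def cam(n,T=None):
    c=ctrl.calibration(n); return c['K'], (c['extrinsics'] if n!='wrist' else T@c['hand_eye'])
def ray(K,E,uv):
    d=E[:3,:3]@np.linalg.solve(K,[*uv,1.]); return E[:3,3],d
def onz(KE,uv,z):
    p,d=ray(*KE,uv); return p+d*(z-p[2])/d[2]
def tri(views):
    A=np.zeros((3,3));b=np.zeros(3)
    for KE,uv in views:
        p,d=ray(*KE,uv); d=d/np.linalg.norm(d); M=np.eye(3)-np.outer(d,d); A+=M;b+=M@p
    x=np.linalg.solve(A,b); return x
def proj(KE,X):
    K,E=KE; q=K@(E[:3,:3].T@(np.asarray(X)-E[:3,3])); return q[:2]/q[2]
def go(xy,z,yaw):
    "travel (tool axes, mm) and roll from the present pose to a point with TCP at xy,z and yaw"
    T=pose(); d=T[:3,:3].T@(np.array([*xy,z])-T[:3,3])*1e3
    y=ctrl.get_obs()['orientation'][2]; r=-((yaw-y+90)%180-90)
    return d, r
E
python3 - <<'E'
from h import *
t=cam("top");s=cam("scene")
for n,uvt,uvs in [("hex",(271,166),(317,250)),("plain",(282,237),(283,215)),("collar",(276,190),None),("stand forkL base",(140,226),None),("forkR",(195,207),None)]:
    print(n,onz(t,uvt,.011), tri([(t,uvt),(s,uvs)]) if uvs else '')
for n,uv,z in [("cradle corners",(362,198),.0),("",(393,193),0),("",(400,238),0),("",(371,244),0)]: print(n,onz(t,uv,z))
for uv in [(130,209),(200,182),(211,226),(146,248)]: print("stand",onz(t,uv,.012))
E
```

```text
hex [0.6303 0.0218 0.011 ] [0.6302 0.0219 0.0118]
plain [ 0.4467 -0.0071  0.011 ] [ 0.4472 -0.0066  0.0009]
collar [0.5674 0.0086 0.011 ] 
stand forkL base [0.4742 0.3575 0.011 ] 
forkR [0.5233 0.2169 0.011 ] 
cradle corners [ 0.5481 -0.2134  0.    ]
 [ 0.5612 -0.2934  0.    ]
 [ 0.4452 -0.308   0.    ]
 [ 0.4297 -0.234   0.    ]
stand [0.5179 0.3849 0.012 ]
stand [0.5883 0.2054 0.012 ]
stand [0.4744 0.1744 0.012 ]
stand [0.418  0.3394 0.012 ]
```

```bash
python3 - <<'E'
from h import *
print(go((.52,-.24),.2,-171)); print(go((.57,-.0),.15,-171))
E
```

```text
(array([-363.925 ,  232.3592,    8.0181]), np.float64(16.765371808016198))
(array([-513.2851,  426.6909,   58.2849]), np.float64(16.765371808016198))
```

>>> apply_moves --targets '[{"travel":[-36,23,0]},{"travel":[-36,23,0]},{"travel":[-36,23,0]},{"travel":[-36,23,0]},{"travel":[-36,23,0]},{"travel":[-36,23,0]},{"travel":[-36,23,0]},{"travel":[-36,23,0]},{"travel":[-36,23,0],"roll":0},{"travel":[-36,23,0],"roll":0}]'

```text
validation failed for argument at $.ta...
```

>>> apply_moves --targets '[{"travel":[0,0,0],"roll":8.4},{"travel":[0,0,0],"roll":8.4},{"travel":[0,0,0]},{"travel":[0,0,0]}]'

```text
validation failed for argument at $.ta...
```

```bash
python3 - <<'E'
from h import *
o=ctrl.get_obs();print(o['clock'],o['tool_pos'],o['orientation'],o['joint_pos'])
T=pose();a=ctrl.snapshot("wrist");np.save("T1.npy",T)
cv2.imwrite("pics/w1.png",a[:,:,::-1])
print(go((.57,-.0),.15,-171))
E
```

```text
0.1 [ 0.2933 -0.6075  0.2077] [ 179.9159   -0.0071 -154.2346] [-47.7212  20.5875   0.6402  -0.0182 -70.1354 -16.5072]
(array([-513.3185,  426.7276,   58.3193]), np.float64(16.765760837804265))
```

View pics/w1.png

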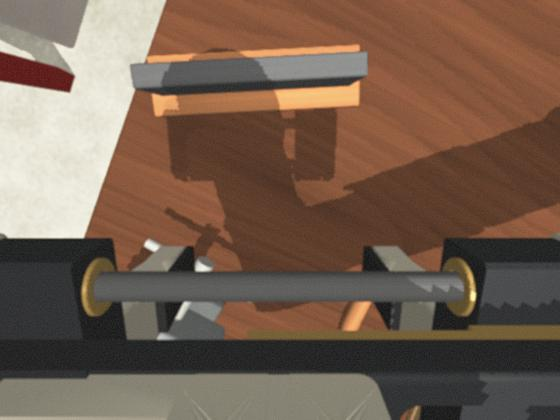

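```bash
python3 - <<'E'
from h import *
print(go((.60,-.22),.22,-171))
E
```

```text
(array([-444.6925,  215.6537,  -11.9536]), np.float64(16.765760837804265))
```

>>> apply_moves --targets '[{"travel":[-44,21,-1],"roll":0,"jaw":87},{"travel":[-44,21,-1],"roll":0,"jaw":87},{"travel":[-44,21,-1],"roll":0,"jaw":87},{"travel":[-44,21,-1],"roll":0,"jaw":87},{"travel":[-44,21,-1],"roll":0,"jaw":87},{"travel":[-44,21,-1],"roll":0,"jaw":87},{"travel":[-44,21,-1],"roll":0,"jaw":87},{"travel":[-44,21,-1],"roll":0,"jaw":87},{"travel":[-44,21,-1],"roll":0,"jaw":87},{"travel":[-44,21,-1],"roll":0,"jaw":87}]'

```text
clock: 1.15
tool_pos: [0.5992, -0.2256, 0.2185]
orientation: [180.0, -0.0, -154.2]
force: [0.1, -0.7, -0.1]
opening: 0.0868
gripper_force: 0.0
```

>>> apply_moves --targets '[{"travel":[0,0,0],"roll":8.4,"jaw":87},{"travel":[0,0,0],"roll":8.4,"jaw":87},{"travel":[0,0,0],"roll":0,"jaw":87},{"travel":[0,0,0],"roll":0,"jaw":87}]'

```text
clock: 1.55
tool_pos: [0.5982, -0.2275, 0.2183]
orientation: [180.0, -0.0, -170.8]
force: [0.4, 0.2, 0.1]
opening: 0.0867
gripper_force: 0.0
```

```bash
python3 - <<'E'
from h import *
o=ctrl.get_obs();print(o['clock'],o['tool_pos'],o['orientation'],o['joint_pos'])
T=pose();a=ctrl.snapshot("wrist");np.save("T1.npy",T)
cv2.imwrite("pics/w1.png",a[:,:,::-1])
print(go((.64,-.0),.22,-171))
E
```

```text
1.55 [ 0.5982 -0.2275  0.2183] [ 179.9938   -0.0229 -170.7833] [ -3.3827  16.9683  -3.198   -0.0011 -69.8574 -77.4002]
(array([-77.6338, 218.0548,  -1.5716]), np.float64(0.1823429014552005))
```

View pics/w1.png

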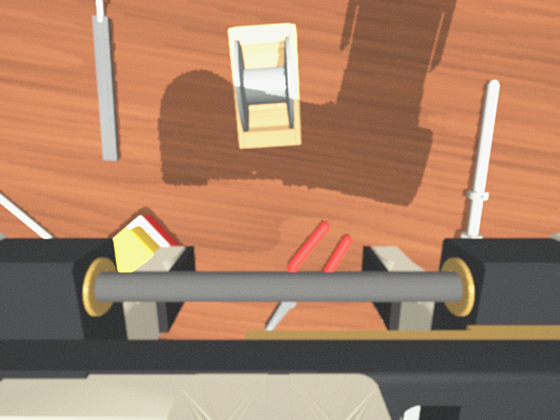

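>>> apply_moves --targets '[{"travel":[-15,40,0],"roll":0,"jaw":87},{"travel":[-15,40,0],"roll":0,"jaw":87},{"travel":[-15,40,0],"roll":0,"jaw":87},{"travel":[-15,40,0],"roll":0,"jaw":87},{"travel":[-15,40,0],"roll":0,"jaw":87},{"travel":[0,0,0],"roll":0,"jaw":87},{"travel":[0,0,0],"roll":0,"jaw":87}]'

```text
clock: 2.3
tool_pos: [0.6413, -0.0175, 0.2184]
orientation: [-180.0, -0.0, -170.8]
force: [-0.2, -0.3, -0.0]
opening: 0.0869
gripper_force: 0.0
```

```bash
python3 - <<'E'
from h import *
o=ctrl.get_obs();print(o['clock'],o['tool_pos'],o['orientation'])
T=pose();a=ctrl.snapshot("wrist");np.save("T2.npy",T)
cv2.imwrite("pics/w2.png",a[:,:,::-1])
b=cv2.imread("pics/w1.png")
# montage: w1 reel crop x4, w2 top part
p=cv2.resize(b[10:160,215:315],None,fx=4,fy=4,interpolation=cv2.INTER_CUBIC)
cv2.imwrite("pics/m1.png",p)
E
```

```text
2.3 [ 0.6413 -0.0175  0.2184] [-179.9982   -0.0139 -170.8075]
```

View pics/w2.png

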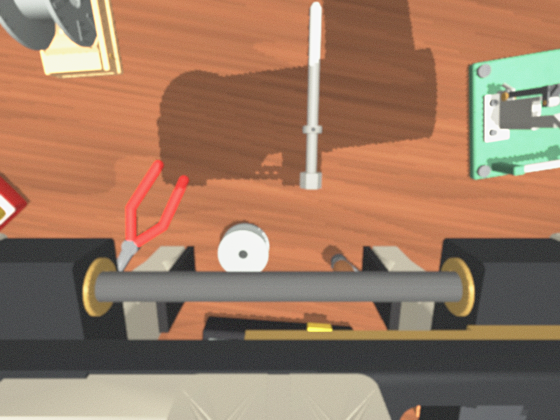

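```bash
python3 - <<'E'
from h import *
c1=cam("wrist",np.load("T1.npy"));c2=cam("wrist",np.load("T2.npy"))
print("plain",tri([(c1,(493,82)),(c2,(316,3))]),onz(c2,(316,3),.011))
print("collar",tri([(c1,(478.5,195.5)),(c2,(312.5,129))]),onz(c2,(312.5,129),.011))
h=onz(c2,(311,188),.011);p=onz(c2,(316,3),.011);print("hex",h,np.linalg.norm(h-p))
# refine axis in w2: centre of the bright shaft per row
b=cv2.imread("pics/w2.png").astype(int)
pts=[]
for r in list(range(15,122,6))+list(range(138,170,5)):
    row=b[r,295:335]; s=(row.min(1)>150); u=np.where(s)[0]
    if len(u)>2: pts.append((u.mean()+295,r))
P=np.array([onz(c2,q,.011) for q in pts]);k=np.polyfit(P[:,0],P[:,1],1);print("n",len(P),"slope",np.degrees(np.arctan(k[0])),"res",(P[:,1]-np.polyval(k,P[:,0])).std(), "y at x=.55",np.polyval(k,.55))
E
```

```text
plain [ 0.4429 -0.0089  0.0071] [ 0.4434 -0.0089  0.011 ]
collar [0.5694 0.0108 0.0144] [0.569  0.0113 0.011 ]
hex [0.6365 0.0222 0.011 ] 0.19560520135645623
n 25 slope 8.972099246155283 res 0.000192223430054397 y at x=.55 0.0077450327058491975
```

View pics/m1.png

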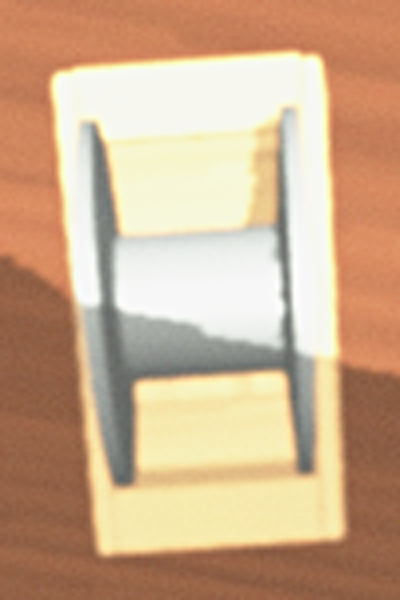

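```bash
python3 - <<'E'
from h import *
c1=cam("wrist",np.load("T1.npy"))
f=lambda u,v,z=.0555:onz(c1,(215+(u+.5)/4-.5,10+(v+.5)/4-.5),z)[:2]
lt,lb,rt,rb=f(88,122),f(121,485),f(290,108),f(305,472)
print(lt,lb,rt,rb); print("c",(lt+lb+rt+rb)/4, "dia",np.linalg.norm(lt-lb),np.linalg.norm(rt-rb),"w",np.linalg.norm(lt-rt),np.linalg.norm(lb-rb))
a=lambda d:np.degrees(np.arctan2(d[1],d[0]))
print("axis",a(rt-lt),a(rb-lb),"flange+90",a(lt-lb)-90,a(rt-rb)-90)
h=[f(112,240,.0555),f(280,228),f(130,378),f(290,370)];print("hub",(h[0]+h[1]+h[2]+h[3])/4,a(h[1]-h[0]),a(h[3]-h[2]))
q=[f(52,72,.03),f(325,55,.03),f(345,540,.03),f(98,555,.03)];print("cradle@.03",np.array(q),"c",np.mean(q,0),np.linalg.norm(q[0]-q[1]),np.linalg.norm(q[1]-q[2]),a(q[1]-q[0]),a(q[2]-q[3]),a(q[0]-q[3])-90,a(q[1]-q[2])-90)
print(go((.5894,.0144),.04,-171)); print(ctrl.get_obs()['tool_pos'])
E
```

```text
[ 0.458  -0.2894] [ 0.5392 -0.2705] [ 0.4473 -0.2427] [ 0.5286 -0.2251]
c [ 0.4933 -0.2569] dia 0.08344336554877568 0.08318774915996442 w 0.04786459068740824 0.04661578181298729
axis 102.81367484741993 103.13192208624731 flange+90 -256.90840622266467 -257.76817898947695
hub [ 0.4937 -0.2564] 103.0018146478416 101.9385954394909
cradle@.03 [[ 0.4426 -0.3037]
 [ 0.4278 -0.2364]
 [ 0.5445 -0.2102]
 [ 0.5594 -0.2767]] c [ 0.4936 -0.2567] 0.06888952978531754 0.1196605203555812 102.42177071747295 102.62826302523378 -256.9857202935307 -257.34964777556047
(array([ 45.8279,  40.6312, 178.5266]), np.float64(0.08964446397720849))
[ 0.6411 -0.0185  0.2185]
```

>>> apply_moves --targets '[{"travel":[23,20.5,20],"roll":0,"jaw":50},{"travel":[23,20,30],"roll":0,"jaw":50},{"travel":[0,0,40],"roll":0,"jaw":50},{"travel":[0,0,40],"roll":0,"jaw":50},{"travel":[0,0,35],"roll":0,"jaw":50},{"travel":[0,0,0],"roll":0,"jaw":50},{"travel":[0,0,0],"roll":0,"jaw":50}]'

```text
clock: 3.05
tool_pos: [0.5897, 0.0134, 0.0541]
orientation: [-180.0, -0.0, -171.0]
force: [0.7, -1.1, 0.4]
opening: 0.0505
gripper_force: 0.0
```

```bash
python3 - <<'E'
from h import *
o=ctrl.get_obs();print(o['clock'],o['orientation'],o['opening']); print(go((.5894,.0144),.025,-171))
E
```

```text
3.05 [-179.9585   -0.0417 -171.0482] 0.050545926428362024
(array([ 0.1331,  1.0503, 29.1317]), np.float64(-0.04821151202318674))
```

>>> apply_moves --targets '[{"travel":[0,1,15],"roll":0,"jaw":50},{"travel":[0,0,14],"roll":0,"jaw":30},{"travel":[0,0,0],"roll":0,"jaw":5},{"travel":[0,0,0],"roll":0,"jaw":5},{"travel":[0,0,0],"roll":0,"jaw":5},{"travel":[0,0,0],"roll":0,"jaw":5},{"travel":[0,0,0],"roll":0,"jaw":5},{"travel":[0,0,0],"roll":0,"jaw":5}]'

```text
clock: 3.85
tool_pos: [0.5895, 0.0157, 0.0249]
orientation: [180.0, 0.0, -171.0]
force: [0.1, -0.8, -0.5]
opening: 0.0059
gripper_force: 0.0
```

```bash
python3 - <<'E'
from h import *
o=ctrl.get_obs();print(o['opening'],o['gripper_force'])
np.save("T3.npy",pose());a=ctrl.snapshot("wrist")
b=ctrl.snapshot("scene")[150:310,220:400]
cv2.imwrite("pics/w3.png",np.hstack([a[:,:,::-1][:300,160:400],cv2.resize(b[:,:,::-1],(337,300))]))
E
```

```text
0.005860473624017163 0.0
```

View pics/w3.png

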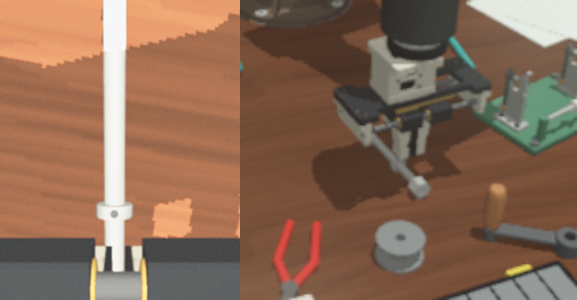

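>>> apply_moves --targets '[{"travel":[0,0,0],"roll":0,"jaw":0},{"travel":[0,0,0],"roll":0,"jaw":0},{"travel":[0,0,0],"roll":0,"jaw":0}]'

```text
clock: 4.25
tool_pos: [0.5894, 0.0156, 0.0245]
orientation: [-180.0, -0.0, -171.0]
force: [0.4, -0.4, -0.3]
opening: 0.0006
gripper_force: 0.0
```

```bash
python3 - <<'E'
from h import *
T=pose();a=ctrl.snapshot("wrist")[:,:,::-1]; b=ctrl.snapshot("scene")[:,:,::-1]
c=cam("wrist",T)
for q in [(274.5,211),(275,30),(275,150)]: print(onz(c,q,.011))
d=np.array([.9877,.1564,0]);o=np.array([.540,.0066,.011])
for y in (-98,0,31,45): print(y,proj(c,o+d*y/1e3))
print("tips",proj(c,T[:3,3]+T[:3,:3]@[0,0,.022]), proj(cam("scene"),T[:3,3]+T[:3,:3]@[0,0,.022]),proj(cam("scene"),o+d*.05))
A=cv2.resize(a[180:320,210:340],(520,560),interpolation=3);B=cv2.resize(b[200:270,275:345],(280,280),interpolation=3)
B=np.vstack([B,np.zeros((280,280,3),np.uint8)]);cv2.imwrite("pics/w4.png",np.hstack([A,B]))
E
```

```text
[0.5702 0.011  0.011 ]
[ 0.473  -0.0038  0.011 ]
[0.5344 0.0058 0.011 ]
-98 [274.3587 -36.954 ]
0 [274.9199 160.0001]
31 [275.0676 211.8331]
45 [275.1304 233.8941]
tips [277.1483 237.3526] [308.4126 243.4582] [308.172 240.985]
```

View pics/w4.png

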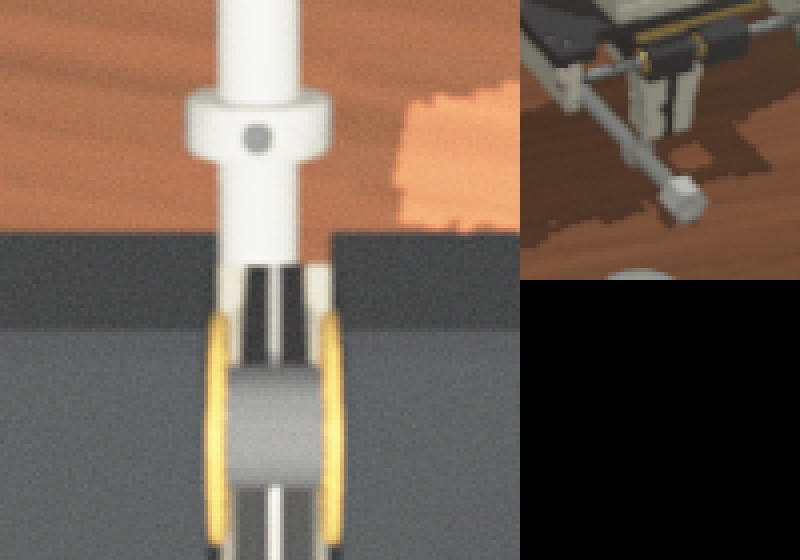

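>>> apply_moves --targets '[{"travel":[0,1,0],"roll":0,"jaw":40},{"travel":[0,0,0],"roll":0,"jaw":40},{"travel":[0,0,0],"roll":0,"jaw":40},{"travel":[0,0,2],"roll":0,"jaw":40},{"travel":[0,0,2],"roll":0,"jaw":40},{"travel":[0,0,0],"roll":0,"jaw":40}]'

```text
clock: 4.95
tool_pos: [0.5889, 0.0165, 0.0201]
orientation: [-180.0, -0.0, -171.0]
force: [-0.7, -0.7, -0.3]
opening: 0.039
gripper_force: 0.0
```

>>> apply_moves --targets '[{"travel":[0,-2,2],"roll":0,"jaw":40},{"travel":[0,0,2],"roll":0,"jaw":40},{"travel":[0,0,2],"roll":0,"jaw":40},{"travel":[0,0,0],"roll":0,"jaw":40}]'

```text
clock: 5.35
tool_pos: [0.5893, 0.0145, 0.0142]
orientation: [-180.0, -0.0, -171.0]
force: [-0.3, 0.5, -0.1]
opening: 0.0399
gripper_force: 0.0
```

>>> apply_moves --targets '[{"travel":[0,0,2],"roll":0,"jaw":40},{"travel":[0,0,0],"roll":0,"jaw":40}]'

```text
clock: 5.55
tool_pos: [0.5894, 0.0146, 0.0123]
orientation: [-180.0, -0.0, -171.0]
force: [0.4, -0.2, 0.7]
opening: 0.04
gripper_force: 0.0
```

>>> apply_moves --targets '[{"travel":[0,0,2],"roll":0,"jaw":40},{"travel":[0,0,0],"roll":0,"jaw":40}]'

```text
clock: 5.75
tool_pos: [0.5894, 0.0147, 0.0103]
orientation: [180.0, -0.0, -171.0]
force: [0.0, 0.1, 0.4]
opening: 0.04
gripper_force: 0.0
```

>>> apply_moves --targets '[{"travel":[0,0,2],"roll":0,"jaw":40},{"travel":[0,0,0],"roll":0,"jaw":40}]'

```text
clock: 5.95
tool_pos: [0.5894, 0.0146, 0.0083]
orientation: [-180.0, -0.0, -171.0]
force: [0.1, 0.3, -0.2]
opening: 0.0402
gripper_force: 0.0
```

>>> apply_moves --targets '[{"travel":[0,0,1.5],"roll":0,"jaw":40},{"travel":[0,0,0],"roll":0,"jaw":40}]'

```text
clock: 6.15
tool_pos: [0.5894, 0.0146, 0.0069]
orientation: [-180.0, -0.0, -171.0]
force: [-0.7, -0.5, 0.1]
opening: 0.0403
gripper_force: 0.0
```

>>> apply_moves --targets '[{"travel":[0,0,0],"roll":0,"jaw":5},{"travel":[0,0,0],"roll":0,"jaw":5},{"travel":[0,0,0],"roll":0,"jaw":5},{"travel":[0,0,0],"roll":0,"jaw":5},{"travel":[0,0,0],"roll":0,"jaw":5}]'

```text
clock: 6.65
tool_pos: [0.5895, 0.0147, 0.0071]
orientation: [180.0, 0.0, -171.0]
force: [0.3, 0.9, 0.2]
opening: 0.0074
gripper_force: 0.0
```

```bash
python3 - <<'E'
from h import *
T=pose();print(ctrl.get_obs()['opening']); b=ctrl.snapshot("scene")[:,:,::-1]; a=ctrl.snapshot("wrist")[:,:,::-1]
c=cam("scene")
for z in (-.047,-.02,0,.022): print(z,(proj(c,T[:3,3]+T[:3,:3]@[0,0,z])-[260,190])*7)
B=cv2.resize(b[190:270,260:330],None,fx=7,fy=7,interpolation=3);A=cv2.resize(a[180:320,235:315],None,fx=3.8,fy=4,interpolation=3)
cv2.imwrite("pics/w5.png",np.hstack([B,A])if B.shape[0]==A.shape[0] else B)
E
```

```text
0.007406622455664381
-0.047 [345.1215 263.1717]
-0.02 [340.5839 322.493 ]
0 [337.3068 365.3368]
0.022 [333.7814 411.425 ]
```

View pics/w5.png

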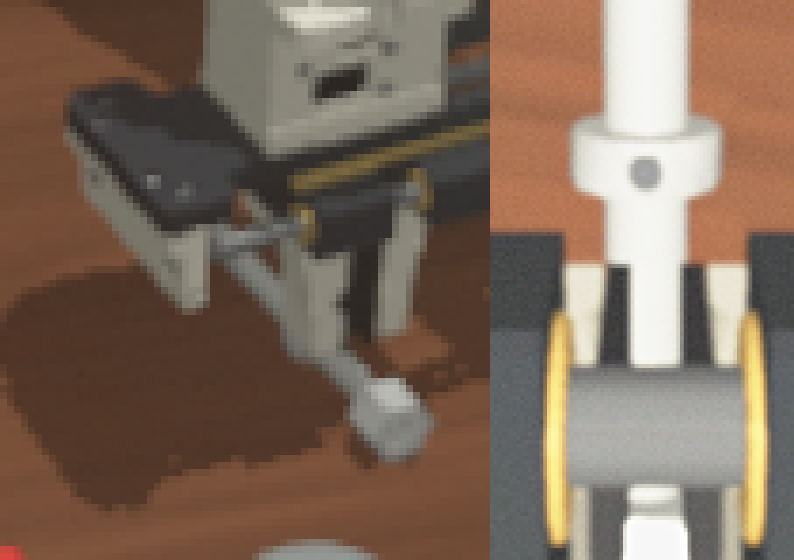

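>>> apply_moves --targets '[{"travel":[0,0,0],"roll":0,"jaw":40},{"travel":[0,0,0],"roll":0,"jaw":40},{"travel":[0,0,0],"roll":0,"jaw":40},{"travel":[0,0,3],"roll":0,"jaw":40},{"travel":[0,0,3],"roll":0,"jaw":40},{"travel":[0,0,2],"roll":0,"jaw":40},{"travel":[0,0,2],"roll":0,"jaw":40},{"travel":[0,0,0],"roll":0,"jaw":40}]'

```text
clock: 7.55
tool_pos: [0.5893, 0.0146, -0.0034]
orientation: [-180.0, -0.0, -171.0]
force: [0.1, -1.1, 0.5]
opening: 0.04
gripper_force: 0.0
```

>>> apply_moves --targets '[{"travel":[0,0,1],"roll":0,"jaw":40},{"travel":[0,0,1],"roll":0,"jaw":40},{"travel":[0,0,0],"roll":0,"jaw":40}]'

```text
clock: 7.85
tool_pos: [0.5895, 0.0146, -0.005]
orientation: [180.0, -0.0, -171.0]
force: [1.2, 0.1, -0.2]
opening: 0.0403
gripper_force: 0.0
```

Tips should be about 4 mm up now; close and see.

>>> apply_moves --targets '[{"travel":[0,0,0],"roll":0,"jaw":5},{"travel":[0,0,0],"roll":0,"jaw":5},{"travel":[0,0,0],"roll":0,"jaw":5},{"travel":[0,0,0],"roll":0,"jaw":5},{"travel":[0,0,0],"roll":0,"jaw":5},{"travel":[0,0,0],"roll":0,"jaw":5}]'

```text
clock: 8.45
tool_pos: [0.5896, 0.0147, -0.0049]
orientation: [-180.0, 0.0, -171.0]
force: [-0.1, 0.5, 0.4]
opening: 0.0097
gripper_force: 29.7
```

>>> apply_moves --targets '[{"travel":[0,0,-10],"roll":0,"jaw":5},{"travel":[0,0,-20],"roll":0,"jaw":5},{"travel":[0,0,-30],"roll":0,"jaw":5},{"travel":[0,0,-30],"roll":0,"jaw":5},{"travel":[0,0,-25],"roll":0,"jaw":5},{"travel":[0,0,0],"roll":0,"jaw":5},{"travel":[0,0,0],"roll":0,"jaw":5}]'

```text
clock: 9.15
tool_pos: [0.5894, 0.0148, 0.1107]
orientation: [180.0, 0.1, -171.0]
force: [-0.6, 0.7, -2.4]
opening: 0.0097
gripper_force: 29.9
```

```bash
python3 - <<'E'
from h import *
o=ctrl.get_obs();print(o['force'],o['moment'],o['opening'],o['gripper_force'],o['tool_pos'])
T=pose();s=ctrl.snapshot("scene");w=ctrl.snapshot("wrist")
cv2.imwrite("pics/s6.png",s[:,:,::-1]);cv2.imwrite("pics/w6.png",w[:,:,::-1]);np.save("T6.npy",T)
# silver shaft in wrist: bright columns per row
b=w.astype(int)
for r in range(5,235,15):
    row=b[r,230:330]; u=np.where(row.min(1)>150)[0]
    print(r, (u.min()+230,u.max()+230,len(u)) if len(u) else None)
E
```

```text
[-0.6196  0.6934 -2.3566] [ 0.0002  0.     -0.0023] 0.009662712264720921 29.86802637577057 [0.5894 0.0148 0.1107]
5 (np.int64(264), np.int64(290), 27)
20 (np.int64(265), np.int64(290), 26)
35 (np.int64(265), np.int64(290), 26)
50 (np.int64(266), np.int64(289), 24)
65 (np.int64(266), np.int64(289), 24)
80 (np.int64(266), np.int64(289), 24)
95 (np.int64(266), np.int64(289), 24)
110 (np.int64(266), np.int64(289), 24)
125 (np.int64(266), np.int64(289), 24)
140 (np.int64(266), np.int64(289), 24)
155 (np.int64(267), np.int64(289), 23)
170 (np.int64(267), np.int64(289), 23)
185 (np.int64(267), np.int64(289), 23)
200 (np.int64(267), np.int64(289), 23)
215 (np.int64(267), np.int64(289), 23)
230 (np.int64(258), np.int64(297), 33)
```

>>> apply_moves --targets '[{"travel":[0,0,0],"roll":-5,"jaw":5},{"travel":[0,0,0],"roll":-8,"jaw":5},{"travel":[0,0,0],"roll":-8.5,"jaw":5},{"travel":[0,0,0],"roll":-8.5,"jaw":5},{"travel":[0,0,0],"roll":-8.5,"jaw":5},{"travel":[0,0,0],"roll":-8.5,"jaw":5},{"travel":[0,0,0],"roll":-8.5,"jaw":5},{"travel":[0,0,0],"roll":-8.5,"jaw":5},{"travel":[0,0,0],"roll":-8.5,"jaw":5},{"travel":[0,0,0],"roll":-8.5,"jaw":5}]'

```text
clock: 10.25
tool_pos: [0.5885, 0.0144, 0.1085]
orientation: [179.8, -0.0, -89.7]
force: [-0.3, 1.3, -2.1]
opening: 0.0101
gripper_force: 29.9
```

>>> apply_moves --targets '[{"travel":[0,0,0],"roll":-8,"jaw":5},{"travel":[0,0,0],"roll":-4.8,"jaw":5},{"travel":[0,0,0],"roll":0,"jaw":5}]'

```text
clock: 10.55
tool_pos: [0.5887, 0.0144, 0.1087]
orientation: [179.9, -0.0, -77.2]
force: [-0.2, -1.1, -2.0]
opening: 0.0096
gripper_force: 29.8
```

```bash
python3 - <<'E'
from h import *
o=ctrl.get_obs();print(o['tool_pos'],o['orientation'],o['joint_pos'])
print(go((.4503,-.0666),.0396,-77.2))
# sub-pixel shaft edges: bench (level, known) vs held
def edges(im,rows,c0,c1):
    out=[]
    for r in rows:
        g=np.gradient(cv2.GaussianBlur(im,(5,5),1).astype(float)[r,c0:c1]); 
        def pk(i): 
            i=int(np.clip(i,1,len(g)-2)); d=g[i-1]-2*g[i]+g[i+1]; return i+(0.5*(g[i-1]-g[i+1])/d if d else 0)+c0
        out.append((r,pk(g.argmax()),pk(g.argmin())))
    return np.array(out)
f=324.83;cy=213.22
for n,off in(("pics/w3.png",160),("pics/w6.png",0)):
    im=cv2.imread(n)[:,:,0]
    e=edges(im,list(range(70,200,3)) if off else list(range(5,200,3)),255-off,300-off)
    w=e[:,2]-e[:,1];y=(e[:,0]-cy)/f
    # depth from width; drop below camera in tool z and tool x
    d=f*.012/w; x=.0682-.9668*y*d-.2554*d; z=-.1762-.2554*y*d+.9668*d
    k=np.polyfit(x,z,1); m=abs(z-np.polyval(k,x))<.006; k=np.polyfit(x[m],z[m],1)
    print(n,m.sum(),len(x),"z_tool at grasp",k[1],"slope",k[0],"mid col",np.median((e[:,1]+e[:,2])/2)+off, w[[0,-1]])
E
```

```text
[0.5887 0.0144 0.1087] [179.8508  -0.0051 -77.1741] [ 20.4039  17.3766 -17.9638  -0.0179 -54.8081  -7.5677]
(array([ 48.2948, 152.7367,  69.4961]), np.float64(0.025879454569320615))
pics/w3.png 44 44 z_tool at grasp 0.013534510291863491 slope 0.04490332178793696 mid col 274.1028525641026 [21.7816 20.2074]
pics/w6.png 65 65 z_tool at grasp -0.01234037290348038 slope 0.04267222699830091 mid col 277.4436090225564 [26.1894 23.3182]
```

>>> apply_moves --targets '[{"travel":[8,25.7,0],"roll":0,"jaw":5},{"travel":[10,32,0],"roll":0,"jaw":5},{"travel":[10,32,0],"roll":0,"jaw":5},{"travel":[10,32,10],"roll":0,"jaw":5},{"travel":[6.3,20,20],"roll":0,"jaw":5},{"travel":[4,11,25],"roll":0,"jaw":5},{"travel":[0,0,14.5],"roll":0,"jaw":5},{"travel":[0,0,0],"roll":0,"jaw":5},{"travel":[0,0,0],"roll":0,"jaw":5}]'

```text
clock: 11.45
tool_pos: [0.4514, -0.0663, 0.0406]
orientation: [179.9, -0.0, -77.3]
force: [0.8, 0.6, -1.4]
opening: 0.0098
gripper_force: 29.9
```

```bash
python3 - <<'E'
from h import *
o=ctrl.get_obs();print(o['tool_pos'],o['orientation'],o['force'])
print(go((.4503,-.0666),.0396,-77.2))
T=pose();np.save("T7.npy",T);c=cam("wrist",T);s=cam("scene")
w=ctrl.snapshot("wrist")[:,:,::-1];b=ctrl.snapshot("scene")[:,:,::-1]
cv2.imwrite("pics/w7.png",w);cv2.imwrite("pics/s7.png",b)
u=np.array([-.2215,.9751,0]);O=np.array([.4935,-.2567,.0555])
tip=T[:3,3]+T[:3,:3]@[.148,0,-.0159]; print("tip pred",tip,"wrist",proj(c,tip),"scene",proj(s,tip)); 
print("bore face scene",proj(s,O+u*.025),"wrist",proj(c,O+u*.025),"reel top face",proj(c,O+u*.025+[0,0,.042]))
A=cv2.resize(w[0:215,150:410],None,fx=1.5,fy=1.5,interpolation=3); q=proj(s,tip).astype(int)-[35,25]
print("crop0",q); B=cv2.resize(b[q[1]:q[1]+60,q[0]-10:q[0]+60],None,fx=5,fy=5,interpolation=3)
H=max(A.shape[0],B.shape[0]);P=lambda I:np.vstack([I,np.zeros((H-I.shape[0],I.shape[1],3),np.uint8)])
M=np.hstack([P(A),P(B)]);print(M.shape);cv2.imwrite("pics/m7.png",M)
E
```

```text
[ 0.4514 -0.0663  0.0406] [179.9471  -0.0173 -77.2986] [ 0.7665  0.6226 -1.3629]
(array([0.089 , 1.1578, 0.9634]), np.float64(-0.09863022430589297))
tip pred [ 0.484  -0.2106  0.0565] wrist [278.834 -72.515] scene [212.4218 218.1048]
bore face scene [204.2505 220.7078] wrist [ 281.0353 -136.8103] reel top face [ 282.6702 -256.9751]
crop0 [177 193]
(322, 740, 3)
```

```bash
python3 - <<'E'
from h import *
T=pose();s=cam("scene");t=cam("top");b=cv2.imread("pics/s7.png");a=ctrl.snapshot("top")[:,:,::-1];cv2.imwrite("pics/t7.png",a)
u=np.array([-.2215,.9751,0]);O=np.array([.4935,-.2567,.0555])
print("top: tip",proj(t,T[:3,3]+T[:3,:3]@[.148,0,-.0159]),"face",proj(t,O+u*.025),"back",proj(t,O-u*.025))
B=cv2.resize(b[185:255,170:240],None,fx=8,fy=8,interpolation=3);A=cv2.resize(a[180:255,350:380],None,fx=7.46,fy=7.46,interpolation=3)
A=cv2.resize(a[180:250,345:375],None,fx=8,fy=8,interpolation=3)
for z,col in((-.0159,(0,0,255)),(-.0123,(0,255,0))):
    for x in(.10,.148):
        p=(proj(s,T[:3,3]+T[:3,:3]@[x,0,z])-[170,185]+.5)*8; cv2.circle(B,tuple(int(v) for v in p),2,col,-1)
p=(proj(s,O+u*.025)-[170,185]+.5)*8; cv2.circle(B,tuple(int(v) for v in p),2,(255,0,0),-1)
M=np.hstack([B,A]);print(M.shape);cv2.imwrite("pics/m7.png",M)
E
```

```text
top: tip [365.3834 220.6934] face [374.3094 219.4545] back [394.3313 214.9385]
(560, 800, 3)
```

View pics/m7.png

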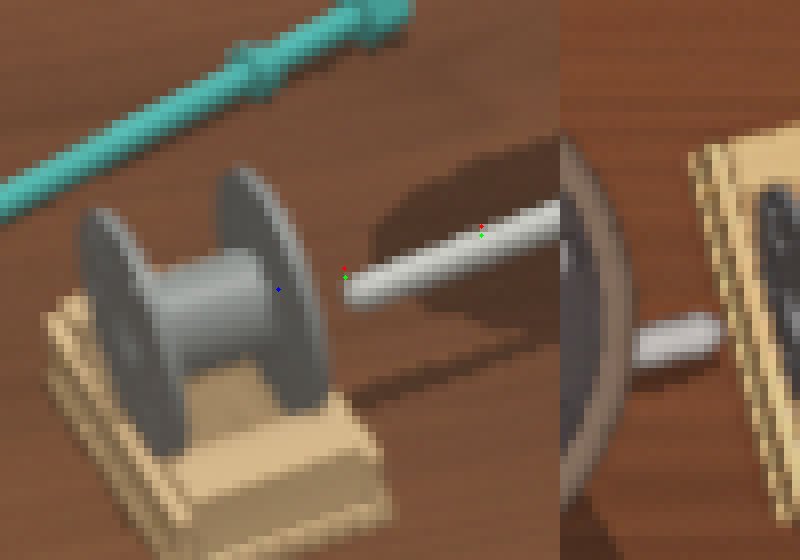

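```bash
cat > meas.py <<'E'
from h import *
from scipy.optimize import least_squares
def edgefit(im):
    f=324.83;cy=213.22;g0=cv2.GaussianBlur(im,(5,5),1).astype(float);X=[];Z=[]
    for r in range(5,200,3):
        g=np.gradient(g0[r,255:300]);
        def pk(i):
            i=int(np.clip(i,1,43));d=g[i-1]-2*g[i]+g[i+1];return i+(0.5*(g[i-1]-g[i+1])/d if d else 0)
        w=pk(g.argmin())-pk(g.argmax());y=(r-cy)/f;d=f*.012/w;X.append(.0682-.9668*y*d-.2554*d);Z.append(-.1762-.2554*y*d+.9668*d)
    X=np.array(X);Z=np.array(Z);m=abs(Z-np.median(Z))<.012;k=np.polyfit(X[m],Z[m],1);return k
def scenefit(b,T,c0,c1):
    "centre row of bright shaft per column in scene -> (z_tool at grasp, slope), y_tool=0"
    s=cam("scene");cols=[];rows=[]
    for c in range(c0,c1):
        rp=np.interp(c,*zip(*sorted([tuple(proj(s,T[:3,3]+T[:3,:3]@[x,0,-.01])) for x in(.02,.15)])))
        k=np.arange(int(rp)-6,int(rp)+9);v=b[k,c].min(1).astype(float);v=np.clip(v-120,0,None)
        if v.sum()>60: cols.append(c);rows.append((v*k).sum()/v.sum())
    cols=np.array(cols);rows=np.array(rows)
    def res(p):
        q=np.array([proj(s,T[:3,3]+T[:3,:3]@[x,0,p[0]+p[1]*x]) for x in np.linspace(.02,.16,30)]);o=q[:,0].argsort()
        return np.interp(cols,q[o,0],q[o,1])-rows
    r=least_squares(res,[-.01,0],x_scale=[.01,.05],loss='soft_l1');return r.x,len(cols),abs(r.fun).mean(),cols[[0,-1]],rows[[0,-1]]
E
python3 - <<'E'
from meas import *
T=np.load("T7.npy");print(edgefit(cv2.imread("pics/w7.png")[:,:,0]))
print(scenefit(cv2.imread("pics/s7.png"),T,214,236))
T6=np.load("T6.npy");s=cam("scene");print("w6 proj",proj(s,T6[:3,3]+T6[:3,:3]@[.148,0,-.0159]),proj(s,T6[:3,3]+T6[:3,:3]@[.02,0,-.0159]))
b=cv2.imread("pics/s7.png");
for c in range(213,240,3):print(c,[int(x) for x in b[206:224,c].min(1)])
E
```

```text
[-0.0081 -0.0135]
(array([-0.0172,  0.0716]), 22, np.float64(0.053836091379393866), array([214, 235]), array([220.4324, 212.5808]))
w6 proj [282.9742 175.9058] [307.0077 199.4297]
213 [57, 58, 58, 58, 56, 57, 55, 55, 56, 57, 56, 54, 56, 80, 135, 143, 116, 77]
216 [58, 58, 56, 56, 58, 56, 57, 50, 47, 48, 48, 46, 129, 190, 191, 161, 123, 81]
219 [58, 57, 57, 57, 51, 44, 41, 41, 41, 42, 41, 140, 195, 188, 156, 120, 80, 56]
222 [57, 57, 47, 41, 42, 41, 39, 42, 40, 40, 141, 199, 187, 150, 116, 70, 47, 50]
225 [56, 48, 42, 43, 40, 40, 40, 40, 41, 143, 197, 184, 147, 108, 62, 41, 41, 39]
228 [44, 41, 41, 40, 41, 41, 40, 62, 165, 199, 180, 141, 101, 57, 39, 41, 41, 41]
231 [41, 40, 41, 42, 40, 40, 73, 167, 197, 176, 137, 98, 57, 38, 42, 41, 39, 40]
234 [42, 41, 41, 41, 40, 76, 171, 194, 172, 133, 86, 49, 40, 40, 39, 39, 39, 39]
237 [42, 41, 40, 41, 81, 180, 192, 165, 128, 79, 44, 40, 39, 40, 39, 38, 39, 41]
```

```bash
python3 - <<'E'
from meas import *
T6=np.load("T6.npy");b=cv2.imread("pics/s6.png")
print(scenefit(b,T6,285,304))
for c in range(276,306,3):print(c,[int(x) for x in b[170:204,c].min(1)])
b=ctrl.snapshot("scene")[:,:,::-1];T=pose();cv2.imwrite("pics/s8.png",b);print(scenefit(b,T,216,236))
im=cv2.imread("pics/w7.png")
for r in(5,100,190):print(r,[int(x) for x in im[r,258:300].min(1)])
im=cv2.imread("pics/w6.png")
for r in(5,100,190):print(r,[int(x) for x in im[r,258:300].min(1)])
E
```

```text
(array([-0.0058,  0.0608]), 2, np.float64(6.821210263296962e-13), array([288, 289]), array([186.6567, 187.5429]))
276 [66, 63, 52, 40, 37, 51, 80, 102, 105, 106, 106, 105, 105, 104, 92, 62, 39, 36, 37, 38, 37, 39, 40, 38, 40, 44, 42, 39, 51, 56, 56, 55, 57, 55]
279 [68, 68, 67, 67, 64, 50, 41, 39, 52, 81, 100, 105, 106, 105, 105, 106, 106, 95, 67, 43, 40, 38, 40, 40, 39, 40, 41, 41, 40, 38, 50, 55, 55, 54]
282 [68, 67, 68, 68, 66, 82, 85, 69, 51, 41, 37, 51, 81, 101, 106, 107, 105, 105, 106, 105, 97, 72, 48, 40, 40, 40, 41, 39, 41, 50, 46, 45, 53, 55]
285 [65, 68, 68, 67, 67, 67, 68, 68, 68, 66, 54, 45, 44, 50, 109, 119, 118, 111, 85, 76, 95, 106, 108, 102, 77, 49, 40, 40, 40, 39, 45, 49, 43, 39]
288 [57, 66, 69, 70, 68, 68, 65, 82, 77, 65, 52, 45, 52, 104, 129, 133, 133, 130, 128, 127, 127, 128, 128, 125, 118, 124, 87, 41, 40, 37, 40, 40, 43, 51]
291 [47, 63, 68, 68, 69, 69, 68, 68, 67, 56, 46, 46, 61, 84, 104, 113, 109, 99, 94, 97, 85, 77, 74, 68, 63, 50, 41, 41, 41, 41, 40, 39, 39, 40]
294 [49, 63, 68, 69, 68, 61, 62, 67, 59, 49, 46, 44, 42, 46, 57, 118, 123, 91, 83, 108, 111, 96,
[... 1132 characters left out ...]
246, 247, 247, 246, 245, 243, 242, 240, 238, 235, 228, 199, 143, 98, 85, 84, 80, 83, 80, 83, 84, 80]
5 [59, 62, 63, 57, 69, 101, 158, 215, 236, 242, 245, 246, 247, 247, 247, 247, 247, 247, 247, 247, 247, 247, 247, 247, 247, 247, 247, 247, 247, 246, 244, 230, 174, 116, 93, 91, 94, 97, 93, 95, 97, 98]
100 [71, 75, 74, 77, 69, 75, 87, 132, 166, 188, 204, 210, 214, 215, 222, 224, 227, 235, 240, 241, 242, 238, 236, 231, 224, 224, 219, 214, 212, 201, 189, 167, 124, 90, 64, 69, 72, 67, 70, 72, 74, 73]
190 [72, 69, 70, 71, 70, 72, 70, 89, 127, 170, 191, 202, 211, 214, 220, 221, 226, 228, 231, 235, 236, 233, 233, 229, 225, 222, 220, 217, 209, 202, 189, 158, 116, 82, 69, 81, 97, 100, 99, 100, 100, 99]
```

```bash
python3 - <<'E'
from meas import *
s=cam("scene");t=cam("top")
u=np.array([-.2215,.9751,0]);v=np.array([.9751,.2215,0]);O=np.array([.4935,-.2567,.0555])
print("cradle corner",proj(s,[.544,-.2083,0]),"seen 218.2 248.9;  flange top",proj(s,O+u*.023+[0,0,.042]),"seen 199.5 205.1; left flange top",proj(s,O-u*.023+[0,0,.042]),"seen 182 210.5")
print("flange bottom right",proj(s,O+u*.023-[0,0,.042]))
tip=[tri([(s,(213.0,221)),(t,(365.2,221.))]),tri([(s,(213.0,220.)),(t,(365.2,221.))])];print("tip",tip)
T=pose();print([T[:3,:3].T@(p-T[:3,3]) for p in tip])
print("gap of rays scene reproj",proj(s,tip[0]),proj(t,tip[0]))
for off in(0,.002):
  print(proj(t,T[:3,3]+T[:3,:3]@[.148,off,-.005]))
a=cv2.imread("pics/t7.png")
for c in range(352,368,2):print(c,[int(x) for x in a[214:230,c].min(1)])
E
```

```text
cradle corner [219.2765 249.3943] seen 218.2 248.9;  flange top [202.0959 207.2352] seen 199.5 205.1; left flange top [184.3259 212.3847] seen 182 210.5
flange bottom right [204.8653 234.0247]
tip [array([ 0.4849, -0.2107,  0.0481]), array([ 0.4847, -0.2103,  0.051 ])]
[array([ 0.1485, -0.0001, -0.0069]), array([ 0.148 ,  0.0001, -0.0098])]
gap of rays scene reproj [212.6819 220.9666] [364.8702 220.9236]
[364.5474 221.0569]
[364.7436 221.8496]
352 [87, 88, 88, 90, 89, 89, 90, 87, 86, 86, 86, 86, 85, 83, 79, 78]
354 [50, 51, 51, 52, 53, 51, 55, 95, 112, 120, 128, 99, 55, 35, 32, 41]
356 [46, 44, 43, 45, 43, 45, 97, 160, 185, 185, 167, 107, 41, 29, 33, 42]
358 [47, 43, 44, 46, 42, 57, 139, 172, 185, 177, 139, 75, 30, 32, 43, 46]
360 [45, 46, 43, 43, 42, 83, 154, 182, 183, 167, 109, 45, 28, 32, 43, 45]
362 [44, 44, 43, 40, 57, 137, 172, 187, 179, 156, 94, 36, 32, 42, 47, 47]
364 [57, 54, 54, 44, 41, 74, 147, 161, 138, 86, 41, 31, 40, 48, 45, 46]
366 [66, 79, 74, 90, 94, 121, 109, 84, 56, 54, 54, 47, 44, 42, 44, 47]
```

>>> apply_moves --targets '[{"travel":[0,1.2,-5],"roll":0.1,"jaw":5},{"travel":[6,0,0.2],"roll":0,"jaw":5},{"travel":[6,0,0.2],"roll":0,"jaw":5},{"travel":[4,0,0.2],"roll":0,"jaw":5},{"travel":[0,0,0],"roll":0,"jaw":5},{"travel":[0,0,0],"roll":0,"jaw":5}]'

```text
clock: 12.25
tool_pos: [0.4535, -0.0824, 0.0448]
orientation: [180.0, 0.0, -77.4]
force: [0.4, 0.3, -2.6]
opening: 0.0093
gripper_force: 29.9
```

```bash
python3 - <<'E'
from meas import *
o=ctrl.get_obs();print(o['tool_pos'],o['orientation'],o['force'],o['moment'])
T=pose();a=ctrl.snapshot("top")[:,:,::-1];cv2.imwrite("pics/t9.png",a);b=ctrl.snapshot("scene")[:,:,::-1];cv2.imwrite("pics/s9.png",b)
O=np.array([.4935,-.2567]);u=np.array([-.2215,.9751]);d=T[:2,3]-O;print("s",d@u,"lat",d@[.9751,.2215])
print(scenefit(b,T,212,234))
t=cam("top");X=lambda s_,l,z:np.array([*(O+s_*u+l*np.array([.9751,.2215])),z])
# cradle outer edges in top image along axis of board tops: check corners
for n,p in(("board top corners +y",[X(.034,.06,.03),X(.034,-.06,.03)]),("-y",[X(-.034,.06,.03),X(-.034,-.06,.03)]),("reel flange +y ends",[X(.023,.042,.0555),X(.023,-.042,.0555)])):print(n,[proj(t,q) for q in p])
E
```

```text
[ 0.4535 -0.0824  0.0448] [179.9837   0.0007 -77.3724] [ 0.4199  0.2787 -2.6178] [ 0.1611  0.1689 -0.0224]
s 0.17883258417433973 lat -0.00036418452710565647
(array([-0.0178,  0.0778]), 22, np.float64(0.04794038618863603), array([212, 233]), array([219.1872, 211.2886]))
board top corners +y [array([362.8745, 197.8427]), array([374.5623, 244.6431])]
-y [array([389.2646, 191.8965]), array([401.2967, 238.6064])]
reel flange +y ends [array([370.9065, 202.5692]), array([379.354, 236.136])]
```

```bash
python3 - <<'E'
from meas import *
s=cam("scene");O=np.array([.4935,-.2567,.0555]);u=np.array([-.2215,.9751,0]);v=np.array([.9751,.2215,0])
th=np.linspace(0,2*np.pi,181)
for off in(.025,.021,-.025):
    P=np.array([proj(s,O+u*off+.042*(np.cos(a)*v+np.sin(a)*np.array([0,0,1]))) for a in th]);print(off,"top",P[P[:,1].argmin()],"bot",P[P[:,1].argmax()],"right",P[P[:,0].argmax()],"left",P[P[:,0].argmin()])
b=cv2.imread("pics/s9.png")
for r in range(203,240,3):print(r,[int(x) for x in b[r,194:216].mean(1)])
T=pose()
print("axis line",[proj(s,O+u*x) for x in(.025,.05,.08)])
print("shaft .04/.08 ->",[proj(s,T[:3,3]+T[:3,:3]@[.178-x,0,-.0168+.043*(.178-x)]) for x in(.03,.05,.08)])
E
```

```text
0.025 top [199.8658 204.7984] bot [208.9221 236.4862] right [210.9035 231.6255] left [197.8927 209.5022]
0.021 top [198.3719 205.2261] bot [207.4561 236.9628] right [209.4006 232.107 ] left [196.4356 209.9261]
-0.025 top [180.8252 210.2502] bot [190.38   242.5624] right [191.7693 238.9279] left [179.3104 214.155 ]
203 [83, 82, 82, 82, 82, 82, 83, 83, 83, 82, 83, 84, 83, 83, 83, 82, 82, 83, 83, 82, 83, 82]
206 [84, 84, 84, 82, 82, 92, 119, 116, 92, 81, 82, 82, 83, 84, 84, 84, 85, 85, 86, 85, 86, 86]
209 [85, 85, 84, 79, 76, 78, 78, 88, 118, 138, 116, 86, 85, 85, 85, 85, 85, 85, 84, 85, 84, 84]
212 [84, 84, 81, 77, 77, 76, 77, 78, 78, 91, 144, 143, 104, 83, 85, 83, 83, 83, 75, 62, 59, 57]
215 [84, 83, 81, 78, 76, 76, 78, 80, 79, 79, 79, 122, 146, 119, 83, 82, 74, 61, 59, 58, 59, 58]
218 [140, 145, 147, 149, 152, 154, 156, 157, 126, 83, 79, 79, 110, 132, 114, 102, 113, 151, 176, 194, 204, 199]
221 [168, 169, 167, 164, 161, 157, 152, 147, 144, 117, 83, 80, 80, 104, 131, 165, 168, 153, 140, 127, 113, 96]
224 [137, 134, 132, 129, 128, 124, 122, 119, 117, 102, 87, 81, 80, 79, 102, 114, 97, 82, 82, 82, 83, 78]
227 [110, 108, 105, 101, 98, 95, 92, 87, 85, 83, 82, 79, 79, 80, 83, 99, 98, 85, 81, 82, 82, 83]
230 [80, 79, 77, 88, 87, 92, 103, 98, 84, 77, 77, 78, 79, 78, 80, 86, 91, 88, 85, 84, 84, 84]
233 [125, 128, 131, 132, 133, 133, 130, 129, 124, 107, 86, 77, 79, 80, 78, 81, 80, 100, 89, 72, 64, 61]
236 [128, 130, 131, 132, 131, 130, 132, 134, 132, 130, 126, 108, 96, 110, 115, 117, 149, 171, 179, 151, 100, 84]
239 [127, 132, 132, 142, 148, 157, 165, 167, 173, 176, 176, 177, 177, 178, 178, 178, 178, 179, 178, 179, 182, 173]
axis line [array([204.2505, 220.7078]), array([213.3793, 217.9173]), array([224.089 , 214.6437])]
shaft .04/.08 -> [array([206.3972, 219.9579]), array([213.6598, 217.4707]), array([224.3454, 213.8112])]
```

>>> apply_moves --targets '[{"travel":[0,0,5],"roll":0,"jaw":5},{"travel":[0,0,5],"roll":0,"jaw":5},{"travel":[0,0,3],"roll":0,"jaw":5},{"travel":[0,0,2],"roll":0,"jaw":5},{"travel":[0,0,2],"roll":0,"jaw":5},{"travel":[0,0,0],"roll":0,"jaw":5}]'

```text
clock: 12.95
tool_pos: [0.4535, -0.0821, 0.0277]
orientation: [180.0, 0.0, -77.3]
force: [0.2, 0.4, -2.2]
opening: 0.01
gripper_force: 29.8
```

>>> apply_moves --targets '[{"travel":[0,0,2],"roll":0,"jaw":5},{"travel":[0,0,0],"roll":0,"jaw":5}]'

```text
clock: 13.15
tool_pos: [0.4537, -0.0821, 0.0259]
orientation: [-180.0, 0.0, -77.3]
force: [0.0, 0.0, -1.0]
opening: 0.0098
gripper_force: 29.7
```

>>> apply_moves --targets '[{"travel":[0,0,2],"roll":0,"jaw":5},{"travel":[0,0,0],"roll":0,"jaw":5}]'

```text
clock: 13.35
tool_pos: [0.4536, -0.0821, 0.0238]
orientation: [180.0, 0.0, -77.3]
force: [-0.2, 1.2, -2.0]
opening: 0.0094
gripper_force: 29.5
```

>>> apply_moves --targets '[{"travel":[0,0,2],"roll":0,"jaw":5},{"travel":[0,0,0],"roll":0,"jaw":5}]'

```text
clock: 13.55
tool_pos: [0.4536, -0.082, 0.0218]
orientation: [180.0, 0.0, -77.3]
force: [0.4, 0.9, -1.0]
opening: 0.0095
gripper_force: 29.2
```

>>> apply_moves --targets '[{"travel":[0,0,2],"roll":0,"jaw":5},{"travel":[0,0,0],"roll":0,"jaw":5}]'

```text
clock: 13.75
tool_pos: [0.4535, -0.082, 0.0198]
orientation: [180.0, 0.0, -77.3]
force: [-0.6, 1.5, -0.5]
opening: 0.0097
gripper_force: 29.0
```

```bash
python3 - <<'E'
from meas import *
o=ctrl.get_obs();print(o['tool_pos'],o['force'],o['moment'])
T=pose();b=ctrl.snapshot("scene")[:,:,::-1];cv2.imwrite("pics/s10.png",b);print(scenefit(b,T,213,234))
w=ctrl.snapshot("wrist")[:,:,::-1];cv2.imwrite("pics/w10.png",w)
for r in(5,100,190):print(r,[int(x) for x in w[r,258:300].min(1)])
E
```

```text
[ 0.4535 -0.082   0.0198] [-0.6234  1.5358 -0.4751] [0.7909 0.2194 0.0488]
(array([-0.0177,  0.0208]), 21, np.float64(0.05892770443015089), array([213, 233]), array([224.5102, 218.0636]))
5 [119, 115, 118, 121, 152, 222, 247, 248, 247, 247, 247, 247, 247, 247, 247, 247, 247, 247, 247, 247, 247, 247, 247, 247, 247, 247, 247, 247, 247, 248, 248, 241, 185, 111, 78, 78, 84, 101, 106, 113, 120, 116]
100 [116, 120, 117, 115, 118, 134, 196, 246, 247, 247, 247, 247, 247, 247, 247, 247, 247, 247, 247, 247, 247, 247, 247, 247, 247, 247, 247, 247, 247, 248, 248, 241, 183, 110, 86, 88, 88, 104, 117, 123, 120, 119]
190 [84, 83, 84, 86, 82, 83, 84, 117, 156, 199, 223, 227, 234, 236, 239, 241, 242, 244, 245, 246, 246, 247, 246, 246, 245, 244, 242, 241, 238, 236, 229, 199, 144, 96, 81, 85, 81, 89, 88, 88, 86, 86]
```

>>> apply_moves --targets '[{"travel":[0,0,2],"roll":0,"jaw":5},{"travel":[0,0,0],"roll":0,"jaw":5},{"travel":[0,0,-10],"roll":0,"jaw":5},{"travel":[0,0,-10.5],"roll":0,"jaw":5},{"travel":[0,0,0],"roll":0,"jaw":5},{"travel":[0,0,0],"roll":0,"jaw":5}]'

```text
clock: 14.45
tool_pos: [0.454, -0.0821, 0.0391]
orientation: [-179.9, 0.0, -77.3]
force: [0.0, 0.0, -3.6]
opening: 0.0098
gripper_force: 29.8
```

```bash
python3 - <<'E'
from meas import *
o=ctrl.get_obs();print(o['tool_pos'],o['orientation'],o['force'],o['moment'])
T=pose();b=ctrl.snapshot("scene")[:,:,::-1];cv2.imwrite("pics/s11.png",b);print(scenefit(b,T,213,234))
s=cam("scene");O=np.array([.4935,-.2567,.0555]);u=np.array([-.2215,.9751,0])
q=np.array([proj(s,O+u*x) for x in np.linspace(.02,.15,20)])
for c in range(211,236,3):
    v=b[205:228,c].min(1).astype(float); lo=50; k=np.where(v>85)[0]; print(c,"axis",np.interp(c,q[:,0],q[:,1]),"shaft rows",k.min()+205,k.max()+205,(k.min()+k.max())/2+205)
d=T[:3,3]-O;print("s",d@u,"lat",d@[.9751,.2215,0])
E
```

```text
[ 0.454  -0.0821  0.0391] [-179.9119    0.0032  -77.3399] [ 0.0032  0.041  -3.6444] [ 0.1014  0.1176 -0.0039]
(array([-0.0179,  0.0791]), 21, np.float64(0.04523733823405082), array([213, 233]), array([220.8919, 213.2764]))
211 axis 218.64462095031405 shaft rows 220 224 222.0
214 axis 217.72760508941556 shaft rows 219 223 221.0
217 axis 216.81058922851702 shaft rows 218 222 220.0
220 axis 215.89357336761853 shaft rows 217 221 219.0
223 axis 214.97655750672004 shaft rows 216 220 218.0
226 axis 214.05954164582155 shaft rows 214 218 216.0
229 axis 213.14252578492304 shaft rows 213 217 215.0
232 axis 212.22550992402452 shaft rows 212 216 214.0
235 axis 211.30849406312603 shaft rows 211 215 213.0
s 0.17901423593866153 lat 0.00014630524254257443
```

>>> apply_moves --targets '[{"travel":[-3,0,-5],"roll":0,"jaw":5},{"travel":[0,0,-5],"roll":0,"jaw":5},{"travel":[0,0,0],"roll":0,"jaw":5},{"travel":[0,0,0],"roll":0,"jaw":5}]'

```text
clock: 14.9
tool_pos: [0.4531, -0.0791, 0.0486]
orientation: [-180.0, 0.0, -77.3]
force: [0.3, 0.2, -2.5]
opening: 0.0097
gripper_force: 29.9
```

```bash
python3 - <<'E'
from meas import *
T=pose();print(T[:3,3]);b=ctrl.snapshot("scene")[:,:,::-1];a=ctrl.snapshot("top")[:,:,::-1];cv2.imwrite("pics/s12.png",b);cv2.imwrite("pics/t12.png",a)
O=np.array([.4935,-.2567,.0555]);u=np.array([-.2215,.9751,0])
s=cam("scene");q=np.array([proj(s,O+u*x) for x in np.linspace(.02,.15,20)])
def ctr(v,lo):
    # half-level crossings of a 1-d profile
    k=np.arange(len(v));h=(v.max()*.5+lo*.5);i=np.where(v>h)[0];a_,b_=i.min(),i.max()
    return (a_-(v[a_]-h)/(v[a_]-v[a_-1]) + b_+(v[b_]-h)/(v[b_]-v[b_+1]))/2
for c in range(211,236,4):
    v=np.clip(b[206:227,c].min(1).astype(float),0,100); print(c,"low mm",(ctr(v,45)+206-np.interp(c,q[:,0],q[:,1]))/.319)
t=cam("top");q=np.array([proj(t,O+u*x) for x in np.linspace(.0,.15,20)])
for c in range(355,366,2):
    v=np.clip(a[212:232,c].min(1).astype(float),0,120); print(c,"row diff px",ctr(v,45)+212-np.interp(c,q[::-1,0][::1] if q[0,0]>q[-1,0] else q[:,0],q[::-1,1] if q[0,0]>q[-1,0] else q[:,1]))
E
```

```text
[ 0.4531 -0.0791  0.0486]
211 low mm 2.0587631550065066
215 low mm 0.45588706999490364
219 low mm 0.022677430495806224
223 low mm -1.336641341069322
227 low mm -1.6570131859341872
231 low mm -2.9260986438901297
235 low mm -3.408243558965296
355 row diff px -11.29968846359742Traceback (most recent call last):
  File "<stdin>", line 13, in <module>
  File "<stdin>", line 8, in ctr
IndexError: index 20 is out of bounds for axis 0 with size 20
```

```bash
python3 - <<'E'
from meas import *
a=cv2.imread("pics/t12.png");T=pose();t=cam("top")
O=np.array([.4935,-.2567,0]);u=np.array([-.2215,.9751,0]);v=np.array([.9751,.2215,0])
P=lambda s_,l,z:proj(t,O+s_*u+l*v+[0,0,z])
for z in(0,.03):print("z",z,[P(s_,l,z) for s_ in(.036,-.036) for l in(.06,-.06)])
for c in(372,380,386):
    print(c,[int(x) for x in a[184:206,c].mean(1)],[int(x) for x in a[232:252,c].mean(1)])
print("flange ends",[P(s_,l,.0555) for s_ in(.023,-.023) for l in(.042,-.042)])
for c in(358,360,362,364):print(c,[int(x) for x in a[212:230,c].min(1)], "axis row",np.interp(c,[P(.1,0,.0555)[0],P(.0,0,.0555)[0]],[P(.1,0,.0555)[1],P(.0,0,.0555)[1]]))
g=a[:,:,:].mean(2)
for r in(205,215,225,232):print(r,[int(x) for x in g[r,366:406]])
E
```

```text
z 0 [array([360.0384, 199.5733]), array([371.3593, 245.0722]), array([387.2011, 193.4528]), array([398.8664, 238.8612])]
z 0.03 [array([362.0982, 198.0176]), array([373.7758, 244.8207]), array([390.0406, 191.7217]), array([402.0828, 238.4289])]
372 [81, 82, 79, 79, 82, 80, 82, 82, 78, 76, 77, 87, 158, 177, 177, 176, 176, 177, 149, 104, 78, 64] [177, 170, 144, 108, 89, 90, 87, 109, 110, 122, 127, 160, 143, 98, 76, 70, 72, 74, 73, 76]
380 [81, 82, 79, 78, 81, 81, 81, 82, 74, 80, 144, 173, 177, 176, 176, 176, 164, 149, 145, 154, 161, 161] [95, 95, 91, 82, 112, 160, 176, 176, 176, 178, 180, 127, 74, 72, 76, 72, 72, 72, 75, 76]
386 [82, 82, 80, 78, 80, 80, 81, 80, 88, 166, 179, 177, 176, 177, 178, 154, 146, 151, 161, 166, 165, 162] [145, 141, 143, 168, 175, 176, 175, 176, 179, 175, 116, 66, 74, 76, 75, 71, 71, 73, 74, 76]
flange ends [array([370.9065, 202.5692]), array([379.354, 236.136]), array([389.2414, 198.4369]), array([397.8602, 231.9586])]
358 [61, 65, 67, 68, 69, 69, 70, 69, 68, 69, 69, 69, 69, 68, 67, 66, 68, 64] axis row 223.13316180399835
360 [70, 68, 61, 60, 61, 61, 64, 65, 62
[... 322 characters left out ...]
44, 161, 163, 162, 161, 161, 161, 160, 159, 159, 160, 162, 100, 57, 57, 62, 64, 64, 68, 108, 133, 113, 87, 82, 82, 83, 83, 81, 81, 81, 82]
215 [112, 110, 176, 173, 104, 63, 59, 60, 56, 58, 63, 119, 148, 142, 138, 138, 140, 141, 142, 144, 145, 148, 148, 149, 152, 153, 155, 148, 95, 65, 65, 93, 149, 130, 89, 76, 78, 78, 77, 78]
225 [58, 85, 93, 87, 174, 187, 118, 72, 66, 64, 60, 56, 67, 99, 135, 119, 118, 122, 117, 120, 125, 116, 116, 145, 152, 119, 71, 54, 59, 63, 63, 63, 67, 107, 117, 90, 79, 79, 78, 80]
232 [76, 73, 82, 153, 117, 92, 177, 187, 136, 101, 71, 90, 70, 60, 95, 124, 152, 154, 149, 147, 145, 144, 143, 144, 142, 141, 142, 143, 144, 121, 101, 106, 166, 178, 114, 74, 73, 74, 74, 73]
```

>>> apply_moves --targets '[{"travel":[0,0.5,-1.5],"roll":0,"jaw":5},{"travel":[3,0,0.2],"roll":0,"jaw":5},{"travel":[3,0,0.2],"roll":0,"jaw":5},{"travel":[3,0,0.2],"roll":0,"jaw":5},{"travel":[0,0,0],"roll":0,"jaw":5}]'

```text
clock: 15.5
tool_pos: [0.4545, -0.0884, 0.0493]
orientation: [180.0, -0.0, -77.4]
force: [-0.1, -0.3, -2.3]
opening: 0.0098
gripper_force: 29.9
```

>>> apply_moves --targets '[{"travel":[2,0,0.1],"roll":0,"jaw":5},{"travel":[2,0,0.1],"roll":0,"jaw":5},{"travel":[0,0,0],"roll":0,"jaw":5}]'

```text
clock: 15.8
tool_pos: [0.4553, -0.0922, 0.0491]
orientation: [180.0, -0.0, -77.3]
force: [-0.1, 0.0, -3.1]
opening: 0.0094
gripper_force: 29.9
```

>>> apply_moves --targets '[{"travel":[2,0,0.1],"roll":0,"jaw":5},{"travel":[2,0,0.1],"roll":0,"jaw":5},{"travel":[0,0,0],"roll":0,"jaw":5}]'

```text
clock: 16.1
tool_pos: [0.4563, -0.096, 0.0489]
orientation: [180.0, 0.0, -77.3]
force: [0.6, -0.2, -1.9]
opening: 0.0096
gripper_force: 29.9
```

>>> apply_moves --targets '[{"travel":[3,0,0.3],"roll":0,"jaw":5},{"travel":[3,0,0.3],"roll":0,"jaw":5},{"travel":[3,0,0.3],"roll":0,"jaw":5},{"travel":[0,0,0],"roll":0,"jaw":5}]'

```text
clock: 16.5
tool_pos: [0.4582, -0.105, 0.048]
orientation: [180.0, -0.0, -77.3]
force: [-0.1, -0.8, -2.4]
opening: 0.0096
gripper_force: 29.9
```

>>> apply_moves --targets '[{"travel":[3,0,0.7],"roll":0,"jaw":5},{"travel":[3,0,0.7],"roll":0,"jaw":5},{"travel":[3,0,0.7],"roll":0,"jaw":5},{"travel":[0,0,0],"roll":0,"jaw":5}]'

```text
clock: 16.9
tool_pos: [0.4602, -0.1137, 0.0459]
orientation: [180.0, -0.0, -77.3]
force: [0.8, 0.2, -1.0]
opening: 0.0095
gripper_force: 29.8
```

```bash
python3 - <<'E'
from meas import *
T=pose();print(T[:3,3],ctrl.get_obs()['force'],ctrl.get_obs()['moment']);b=ctrl.snapshot("scene")[:,:,::-1];cv2.imwrite("pics/s13.png",b)
old=cv2.imread("pics/s12.png").astype(int);d=abs(b.astype(int)-old).max(2)
O=np.array([.4935,-.2567,.0555]);u=np.array([-.2215,.9751,0]);print("s",(T[:3,3]-O)@u)
for r in range(204,240,3):print(r,[int(x) for x in b[r,178:222].mean(1)])
E
```

```text
[ 0.4602 -0.1137  0.0459] [ 0.8059  0.2498 -1.0406] [0.0239 0.0153 0.0614]
s 0.14677202424609567
204 [144, 149, 146, 137, 125, 109, 93, 78, 67, 58, 69, 75, 80, 82, 82, 82, 82, 82, 83, 84, 83, 83, 83, 83, 83, 83, 83, 82, 83, 84, 83, 83, 83, 82, 82, 82, 81, 81, 81, 83, 84, 85, 86, 85]
207 [100, 84, 72, 74, 77, 77, 81, 84, 84, 84, 86, 85, 84, 83, 83, 83, 83, 83, 82, 80, 77, 81, 105, 129, 120, 94, 84, 84, 86, 86, 86, 86, 87, 85, 86, 85, 86, 86, 77, 70, 70, 70, 70, 64]
210 [83, 82, 83, 87, 90, 87, 84, 85, 85, 87, 87, 86, 85, 85, 86, 86, 86, 86, 83, 79, 76, 78, 78, 78, 88, 136, 132, 98, 85, 85, 84, 85, 76, 65, 61, 59, 59, 59, 60, 60, 59, 60, 60, 60]
213 [85, 83, 78, 83, 85, 113, 137, 125, 95, 84, 84, 84, 85, 84, 85, 83, 83, 83, 81, 78, 76, 77, 78, 79, 79, 79, 124, 151, 122, 68, 59, 59, 59, 57, 58, 58, 57, 57, 57, 58, 58, 90, 146, 166]
216 [84, 82, 78, 78, 80, 78, 77, 117, 144, 130, 96, 83, 82, 81, 81, 82, 81, 81, 96, 101, 121, 130, 128, 106, 82, 80, 79, 105, 143, 126, 77, 60, 76, 100, 147, 172, 189, 204, 201, 193, 187, 175, 159, 145]
219 [82, 82, 79, 77, 77, 78, 78, 78, 93, 152, 163, 149, 
[... 646 characters left out ...]
0, 87, 85, 82, 80, 78, 77, 75, 78, 79, 79, 80, 94, 90, 69, 60, 60, 59, 60, 60, 60, 60, 60, 59, 59]
231 [93, 132, 163, 145, 124, 103, 77, 78, 80, 80, 78, 79, 86, 105, 102, 89, 85, 92, 103, 106, 115, 121, 121, 120, 98, 77, 77, 78, 79, 80, 79, 83, 86, 88, 85, 85, 87, 84, 69, 61, 61, 62, 61, 61]
234 [117, 105, 96, 127, 133, 117, 98, 82, 79, 78, 78, 80, 79, 87, 99, 122, 130, 131, 131, 131, 132, 134, 133, 130, 129, 120, 94, 78, 78, 79, 79, 79, 91, 146, 130, 72, 60, 61, 60, 73, 78, 78, 82, 85]
237 [86, 111, 117, 106, 98, 114, 125, 116, 93, 79, 80, 79, 79, 80, 84, 109, 127, 131, 131, 132, 131, 129, 130, 132, 134, 137, 144, 155, 160, 162, 163, 162, 171, 177, 179, 173, 138, 94, 84, 84, 84, 85, 85, 85]
```

>>> apply_moves --targets '[{"travel":[4,0,0.7],"roll":0,"jaw":5},{"travel":[4,0,0.7],"roll":0,"jaw":5},{"travel":[4,0,0.7],"roll":0,"jaw":5},{"travel":[4,0,0.7],"roll":0,"jaw":5},{"travel":[0,0,0],"roll":0,"jaw":5}]'

```text
clock: 17.45
tool_pos: [0.4638, -0.1296, 0.043]
orientation: [180.0, -0.0, -77.4]
force: [0.6, -0.2, -2.1]
opening: 0.0096
gripper_force: 29.6
```

>>> apply_moves --targets '[{"travel":[4,0,0.7],"roll":0,"jaw":5},{"travel":[4,0,0.7],"roll":0,"jaw":5},{"travel":[4,0,0.7],"roll":0,"jaw":5},{"travel":[4,0,0.5],"roll":0,"jaw":5},{"travel":[4,0,0.3],"roll":0,"jaw":5},{"travel":[0,0,0],"roll":0,"jaw":5}]'

```text
clock: 18.05
tool_pos: [0.4682, -0.1491, 0.0402]
orientation: [180.0, -0.0, -77.4]
force: [0.2, -1.0, -1.9]
opening: 0.0098
gripper_force: 29.3
```

>>> apply_moves --targets '[{"travel":[5,0,0.3],"roll":0,"jaw":5},{"travel":[5,0,0.3],"roll":0,"jaw":5},{"travel":[5,0,0.2],"roll":0,"jaw":5},{"travel":[5,0,0.2],"roll":0,"jaw":5},{"travel":[5,0,0],"roll":0,"jaw":5},{"travel":[0,0,0],"roll":0,"jaw":5}]'

```text
clock: 18.65
tool_pos: [0.4738, -0.1736, 0.0393]
orientation: [-180.0, -0.0, -77.4]
force: [0.5, -0.2, -1.4]
opening: 0.0096
gripper_force: 29.1
```

>>> apply_moves --targets '[{"travel":[5,0,0],"roll":0,"jaw":5},{"travel":[5,0,0],"roll":0,"jaw":5},{"travel":[5,0,0],"roll":0,"jaw":5},{"travel":[5,0,0],"roll":0,"jaw":5},{"travel":[5,0,0],"roll":0,"jaw":5},{"travel":[0,0,0],"roll":0,"jaw":5}]'

```text
clock: 19.25
tool_pos: [0.4793, -0.198, 0.0393]
orientation: [-180.0, -0.0, -77.4]
force: [0.4, -1.1, -1.3]
opening: 0.0098
gripper_force: 29.3
```

```bash
python3 - <<'E'
from meas import *
o=ctrl.get_obs();T=pose();print(T[:3,3],o['force'],o['moment'])
O=np.array([.4935,-.2567,.0555]);u=np.array([-.2215,.9751,0]);d=T[:3,3]-O;print("s",d@u,"lat",d@[.9751,.2215,0])
E
```

```text
[ 0.4793 -0.198   0.0393] [ 0.3608 -1.088  -1.3124] [-0.3159 -0.0498 -0.0105]
s 0.0603388380167925 lat -0.0008218986650104841
```

>>> apply_moves --targets '[{"travel":[3,0,0],"roll":0,"jaw":5},{"travel":[3,0,0],"roll":0,"jaw":5},{"travel":[3,0,0],"roll":0,"jaw":5},{"travel":[0,0,0],"roll":0,"jaw":5}]'

```text
clock: 19.65
tool_pos: [0.4811, -0.2065, 0.0393]
orientation: [-180.0, -0.0, -77.3]
force: [-0.6, -1.5, -1.4]
opening: 0.0096
gripper_force: 29.3
```

>>> apply_moves --targets '[{"travel":[1.5,0,0],"roll":0,"jaw":5},{"travel":[1.5,0,0],"roll":0,"jaw":5},{"travel":[0,0,0],"roll":0,"jaw":5}]'

```text
clock: 19.95
tool_pos: [0.4817, -0.2091, 0.0393]
orientation: [-180.0, -0.0, -77.3]
force: [-0.2, 0.5, -1.6]
opening: 0.0095
gripper_force: 29.2
```

>>> apply_moves --targets '[{"travel":[1.5,0,0],"roll":0,"jaw":5},{"travel":[1.5,0,0],"roll":0,"jaw":5},{"travel":[0,0,0],"roll":0,"jaw":5}]'

```text
clock: 20.25
tool_pos: [0.4822, -0.2118, 0.0392]
orientation: [180.0, 0.0, -77.3]
force: [-0.3, 3.9, 0.4]
opening: 0.01
gripper_force: 29.3
```

>>> apply_moves --targets '[{"travel":[1,0,0],"roll":0,"jaw":5},{"travel":[0,0,0],"roll":0,"jaw":5}]'

```text
clock: 20.45
tool_pos: [0.4825, -0.2129, 0.0392]
orientation: [180.0, 0.0, -77.3]
force: [-0.0, 4.1, 0.7]
opening: 0.0099
gripper_force: 29.3
```

>>> apply_moves --targets '[{"travel":[1,0,0],"roll":0,"jaw":5},{"travel":[0,0,0],"roll":0,"jaw":5}]'

```text
clock: 20.65
tool_pos: [0.4826, -0.2133, 0.0392]
orientation: [-180.0, 0.0, -77.3]
force: [-0.8, 8.2, 2.4]
opening: 0.0094
gripper_force: 29.5
```

>>> apply_moves --targets '[{"travel":[0,0,0],"roll":0,"jaw":12},{"travel":[0,0,0],"roll":0,"jaw":20},{"travel":[0,0,0],"roll":0,"jaw":40},{"travel":[0,0,0],"roll":0,"jaw":40},{"travel":[0,0,0],"roll":0,"jaw":40},{"travel":[0,0,-20],"roll":0,"jaw":40},{"travel":[0,0,-40],"roll":0,"jaw":40},{"travel":[0,0,-40],"roll":0,"jaw":40},{"travel":[0,0,0],"roll":0,"jaw":40}]'

```text
clock: 21.55
tool_pos: [0.4862, -0.2149, 0.145]
orientation: [-179.5, -0.2, -77.3]
force: [1.0, 0.1, -0.1]
opening: 0.0399
gripper_force: 0.0
```

```bash
python3 - <<'E'
from meas import *
T=pose();print(T[:3,3],ctrl.get_obs()['opening'],ctrl.get_obs()['force']);w=ctrl.snapshot("wrist")[:,:,::-1];cv2.imwrite("pics/w14.png",w);np.save("T14.npy",T)
b=ctrl.snapshot("scene")[:,:,::-1];cv2.imwrite("pics/s14.png",b)
O=np.array([.4935,-.2567,.0555]);u=np.array([-.2215,.9751,0]);c=cam("wrist",T)
# expected pixels with reel shifted to s=-.003
for n,s_ in(("hex end",.093),("hex start",.075),("collar o",.030),("collar i/flange face",.022),("far face",-.028),("tip",-.103)):print(n,proj(c,O+u*s_),proj(c,O+u*s_+[0,0,.042]))
g=w.mean(2)
for col in(270,275,280):print(col,[int(x) for x in g[0:240:4,col]])
E
```

```text
[ 0.4862 -0.2149  0.145 ] 0.03991811479813747 [ 1.0215  0.1129 -0.1474]
hex end [281.7056 266.4623] [281.8883 289.2286]
hex start [281.7404 247.2983] [281.9323 267.2736]
collar o [281.8324 196.5762] [282.05   208.5962]
collar i/flange face [281.8495 187.1103] [282.0721 197.5534]
far face [281.9629 124.5686] [282.2199 123.8508]
tip [282.1557  18.2843] [282.4771  -4.4329]
270 [154, 157, 154, 154, 152, 150, 157, 154, 148, 151, 152, 151, 153, 147, 149, 151, 150, 152, 149, 151, 150, 150, 151, 149, 150, 148, 152, 149, 145, 184, 218, 245, 249, 133, 170, 165, 167, 166, 168, 168, 171, 168, 166, 169, 165, 168, 117, 115, 177, 177, 106, 108, 152, 153, 150, 148, 148, 145, 141, 143]
275 [148, 146, 151, 150, 151, 182, 247, 248, 247, 247, 248, 248, 247, 247, 247, 248, 247, 247, 247, 247, 247, 247, 247, 247, 247, 246, 246, 246, 246, 245, 206, 247, 249, 136, 181, 181, 179, 179, 179, 177, 186, 181, 179, 180, 183, 182, 120, 117, 181, 198, 158, 155, 160, 164, 160, 161, 162, 159, 200, 204]
280 [148, 147, 147, 150, 157, 247, 247, 247, 247, 247, 247, 247, 247, 247, 247, 247, 247, 247, 247, 247, 247, 247, 247, 247, 247, 247, 247, 247, 247, 247, 236, 247, 249, 144, 191, 192, 194, 190, 194, 192, 193, 191, 196, 191, 193, 191, 130, 117, 182, 199, 228, 230, 229, 230, 231, 228, 230, 230, 231, 228]
```

>>> apply_moves --targets '[{"travel":[0,0,-5],"roll":6,"jaw":66},{"travel":[0,0,0],"roll":8.5,"jaw":66},{"travel":[0,0,0],"roll":8.5,"jaw":66},{"travel":[0,0,0],"roll":8.5,"jaw":66},{"travel":[0,0,0],"roll":8.5,"jaw":66},{"travel":[0,0,0],"roll":8.5,"jaw":66},{"travel":[0,0,0],"roll":8.5,"jaw":66},{"travel":[0,0,0],"roll":8.5,"jaw":66},{"travel":[0,0,0],"roll":8.5,"jaw":66},{"travel":[0,0,0],"roll":8.5,"jaw":66}]'

```text
clock: 22.65
tool_pos: [0.4817, -0.2138, 0.1427]
orientation: [179.9, -0.1, -160.2]
force: [0.9, -0.4, -1.1]
opening: 0.0664
gripper_force: 0.0
```

>>> apply_moves --targets '[{"travel":[0,0,0],"roll":7.4,"jaw":66},{"travel":[0,0,0],"roll":0,"jaw":66},{"travel":[0,0,0],"roll":0,"jaw":66}]'

```text
clock: 22.95
tool_pos: [0.4822, -0.2139, 0.1433]
orientation: [180.0, -0.1, -167.0]
force: [0.2, 0.3, 0.3]
opening: 0.066
gripper_force: 0.0
```

```bash
python3 - <<'E'
from meas import *
T=pose();print(T[:3,3],ctrl.get_obs()['orientation'],ctrl.get_obs()['opening']);print(go((.4942-.0008,-.2596),.0625,-167.2))
E
```

```text
[ 0.4822 -0.2139  0.1433] [ 179.9687   -0.0909 -167.0175] 0.06601998341824022
(array([ -0.8009, -47.1059,  80.8046]), np.float64(0.18254381719711432))
```

>>> apply_moves --targets '[{"travel":[-0.8,-24,0],"roll":0.2,"jaw":66},{"travel":[0,-23,0],"roll":0,"jaw":66},{"travel":[0,0,20],"roll":0,"jaw":66},{"travel":[0,0,20],"roll":0,"jaw":66},{"travel":[0,0,10],"roll":0,"jaw":66},{"travel":[0,0,10],"roll":0,"jaw":66},{"travel":[0,0,0],"roll":0,"jaw":66}]'

```text
clock: 23.65
tool_pos: [0.4931, -0.2593, 0.0831]
orientation: [179.9, -0.1, -167.4]
force: [-0.5, -0.1, 0.5]
opening: 0.0658
gripper_force: 0.0
```

>>> apply_moves --targets '[{"travel":[0,0,7],"roll":0,"jaw":66},{"travel":[0,0,7],"roll":0,"jaw":66},{"travel":[0,0,6],"roll":0,"jaw":66},{"travel":[0,0,0],"roll":0,"jaw":66}]'

```text
clock: 24.05
tool_pos: [0.4933, -0.2594, 0.0634]
orientation: [180.0, -0.1, -167.4]
force: [0.5, -0.5, -0.2]
opening: 0.0656
gripper_force: 0.0
```

>>> apply_moves --targets '[{"travel":[0,0,0],"roll":0,"jaw":55},{"travel":[0,0,0],"roll":0,"jaw":42},{"travel":[0,0,0],"roll":0,"jaw":42},{"travel":[0,0,0],"roll":0,"jaw":42},{"travel":[0,0,0],"roll":0,"jaw":42}]'

```text
clock: 24.55
tool_pos: [0.4943, -0.26, 0.0648]
orientation: [-180.0, 0.0, -167.4]
force: [-0.3, -1.7, 2.0]
opening: 0.05
gripper_force: 30.0
```

>>> apply_moves --targets '[{"travel":[0,0,-3],"roll":0,"jaw":42},{"travel":[0,0,-5],"roll":0,"jaw":42},{"travel":[0,0,-8],"roll":0,"jaw":42},{"travel":[0,0,-10],"roll":0,"jaw":42},{"travel":[0,0,-10],"roll":0,"jaw":42},{"travel":[0,0,0],"roll":0,"jaw":42},{"travel":[0,0,0],"roll":0,"jaw":42}]'

```text
clock: 25.25
tool_pos: [0.494, -0.2595, 0.1007]
orientation: [-180.0, 0.1, -167.4]
force: [-0.6, 0.1, -4.7]
opening: 0.0496
gripper_force: 30.0
```

```bash
python3 - <<'E'
from meas import *
o=ctrl.get_obs();T=pose();print(T[:3,3],o['orientation'],o['force'],o['moment'],o['opening'])
b=ctrl.snapshot("scene")[:,:,::-1];cv2.imwrite("pics/s15.png",b);a=ctrl.snapshot("top")[:,:,::-1];cv2.imwrite("pics/t15.png",a);w=ctrl.snapshot("wrist")[:,:,::-1];cv2.imwrite("pics/w15.png",w);np.save("T15.npy",T)
s=cam("scene");u=T[:3,1]
# expected spindle axis assuming reel axis 29 mm + lift, tool at reel centre
C=T[:3,3]+np.array([0,0,.0555-.0634]);print("reel axis z",C[2])
for y in(-.1,-.06,.05,.0939):print(y,proj(s,C+u*y),proj(s,C+u*y-[0,0,.0018]))
for c in range(165,232,4):
    v=b[190:240,c].min(1); print(c,int(v.argmax())+190,int(v.max()),[int(x) for x in v[max(0,v.argmax()-4):v.argmax()+6]])
E
```

```text
[ 0.494  -0.2595  0.1007] [-179.9905    0.0577 -167.429 ] [-0.6175  0.0748 -4.6775] [-0.0323  0.0481  0.0439] 0.049648361502233035
reel axis z 0.09278955802344344
-0.1 [151.984  223.3336] [152.1017 223.9488]
-0.06 [168.5667 218.5426] [168.6653 219.152 ]
0.05 [211.3104 206.1932] [211.3627 206.7867]
0.0939 [227.2917 201.5759] [227.3276 202.1632]
165 220 128 [56, 58, 70, 120, 128, 118, 109, 91, 59, 41]
169 219 127 [55, 56, 75, 122, 127, 117, 107, 87, 63, 47]
173 218 127 [57, 55, 86, 124, 127, 117, 106, 82, 59, 56]
177 205 127 [122, 123, 123, 123, 127, 125, 120, 115, 84, 62]
181 215 127 [74, 78, 78, 109, 127, 124, 113, 103, 84, 72]
185 208 145 [77, 84, 98, 140, 145, 126, 107, 85, 74, 74]
189 216 107 [98, 102, 101, 105, 107, 107, 106, 106, 102, 98]
193 208 104 [56, 68, 89, 100, 104, 101, 100, 97, 96, 93]
197 239 108 [99, 99, 100, 100, 108]
201 239 130 [100, 101, 100, 109, 130]
205 239 138 [99, 99, 121, 135, 138]
209 239 139 [79, 124, 137, 138, 139]
213 238 140 [49, 86, 111, 133, 140, 140]
217 205 124 [42, 41, 38, 101, 124, 123, 113, 102, 68, 41]
221 204 128 [75, 95, 94, 120, 128, 121, 110, 95, 66, 43]
225 201 124 [38, 39, 81, 115, 124, 122, 115, 111, 111, 111]
229 204 110 [54, 89, 95, 104, 110, 110, 104, 86, 60, 43]
```

```bash
cat > stand.py <<'E'
from meas import *
def stand(im,KE,z=.012,roi=None):
    h=cv2.cvtColor(im,cv2.COLOR_BGR2HSV);m=cv2.inRange(h,(50,70,40),(85,255,255))
    if roi is not None: k=np.zeros_like(m);x0,y0,x1,y1=roi;k[y0:y1,x0:x1]=255;m&=k
    n,l,st,_=cv2.connectedComponentsWithStats(m);i=1+st[1:,4].argmax();ys,xs=np.where(l==i)
    P=np.array([onz(KE,(x,y),z)[:2] for x,y in zip(xs,ys)],np.float32)
    hull=cv2.convexHull((P*1000).astype(np.float32));(c,(w,hh),a)=cv2.minAreaRect(hull)
    box=cv2.boxPoints((c,(w,hh),a));return st[i],np.array(c),(w,hh),a,box
E
python3 - <<'E'
from stand import *
for f,n in(("pics/t15.png","top"),("pics/s15.png","scene")):
    print(n,*stand(cv2.imread(f),cam(n)))
E
```

```text
top [ 130  180   83   70 2693] [504.7819 280.9053] (130.27450561523438, 188.85305786132812) 18.483020782470703 [[413.0692 349.8111]
 [472.94   170.6995]
 [596.4946 211.9996]
 [536.6238 391.1112]]
scene [ 345  191   76   41 1045] [508.1119 291.8878] (130.02029418945312, 227.5583953857422) 18.40591049194336 [[410.502  379.3197]
 [482.3528 163.4024]
 [605.7218 204.4559]
 [533.8709 420.3732]]
```

>>> apply_moves --targets '[{"travel":[0,0,-10],"roll":0,"jaw":42},{"travel":[0,0,-25],"roll":0,"jaw":42},{"travel":[0,0,-35],"roll":0,"jaw":42},{"travel":[0,0,-35],"roll":0,"jaw":42},{"travel":[0,0,-35],"roll":0,"jaw":42},{"travel":[0,0,-22],"roll":0,"jaw":42},{"travel":[0,0,-8],"roll":0,"jaw":42}]'

```text
clock: 26.1
tool_pos: [0.4948, -0.26, 0.2735]
orientation: [-179.9, 0.2, -167.4]
force: [-0.2, -0.1, -4.6]
opening: 0.0498
gripper_force: 30.0
```

>>> apply_moves --targets '[{"travel":[-4.2,10,0],"roll":0,"jaw":42},{"travel":[-8.4,20,0],"roll":0,"jaw":42},{"travel":[-12.6,30,0],"roll":0,"jaw":42},{"travel":[-12.6,30,0],"roll":0,"jaw":42},{"travel":[-12.6,30,0],"roll":0,"jaw":42},{"travel":[-12.6,30,0],"roll":0,"jaw":42},{"travel":[-12.6,30,0],"roll":0,"jaw":42},{"travel":[-12.6,30,0],"roll":0,"jaw":42},{"travel":[-12.6,30,0],"roll":0,"jaw":42},{"travel":[-12.6,30,0],"roll":0,"jaw":42}]'

```text
clock: 27.1
tool_pos: [0.5447, 0.0304, 0.2684]
orientation: [180.0, -0.2, -167.4]
force: [0.7, -0.3, -4.3]
opening: 0.0498
gripper_force: 30.0
```

>>> apply_moves --targets '[{"travel":[-12.6,30,0],"roll":0,"jaw":42},{"travel":[-12.6,30,0],"roll":0,"jaw":42},{"travel":[-12.6,30,0],"roll":0,"jaw":42},{"travel":[-12.6,30,0],"roll":0,"jaw":42},{"travel":[-11.8,28,0],"roll":0,"jaw":42},{"travel":[-10,24,0],"roll":0,"jaw":42},{"travel":[-8.4,20,0],"roll":0,"jaw":42},{"travel":[-6,14,0],"roll":0,"jaw":42},{"travel":[-4,10,0],"roll":0,"jaw":42},{"travel":[-2,5,0],"roll":0,"jaw":42}]'

```text
clock: 28.1
tool_pos: [0.588, 0.265, 0.2697]
orientation: [-180.0, -0.0, -167.4]
force: [-0.3, -0.1, -3.8]
opening: 0.0497
gripper_force: 30.0
```

>>> apply_moves --targets '[{"travel":[0,0,0],"roll":-2,"jaw":42},{"travel":[0,0,0],"roll":-2.5,"jaw":42},{"travel":[0,0,0],"roll":-1.4,"jaw":42},{"travel":[0,0,0],"roll":0,"jaw":42},{"travel":[0,0,0],"roll":0,"jaw":42}]'

```text
clock: 28.6
tool_pos: [0.588, 0.2641, 0.2704]
orientation: [180.0, 0.0, -161.6]
force: [0.5, 1.0, -3.9]
opening: 0.0495
gripper_force: 30.0
```

```bash
python3 - <<'E'
from stand import *
o=ctrl.get_obs();T=pose();print(o['clock'],T[:3,3],o['orientation'],o['force'],o['moment'],o['opening'])
w=ctrl.snapshot("wrist")[:,:,::-1];cv2.imwrite("pics/w16.png",w);np.save("T16.npy",T)
a=ctrl.snapshot("top")[:,:,::-1];cv2.imwrite("pics/t16.png",a);b=ctrl.snapshot("scene")[:,:,::-1];cv2.imwrite("pics/s16.png",b)
print(*stand(w,cam("wrist",T),roi=(0,0,560,235)))
E
```

```text
28.6 [0.588  0.2641 0.2704] [ 179.9945    0.0085 -161.6092] [ 0.5294  1.0043 -3.9077] [-0.0422 -0.0569 -0.0079] 0.04948327203124055
[  237    70   150   103 11126] [504.7182 280.7162] (126.52534484863281, 186.96585083007812) 18.391462326049805 [[415.1922 349.4645]
 [474.1814 172.0483]
 [594.2441 211.968 ]
 [535.255  389.3842]]
```

```bash
python3 - <<'E'
from stand import *
T=np.load("T16.npy");b=cv2.imread("pics/s16.png");s=cam("scene")
m=b.min(2)
for y in list(range(-114,-80,4))+list(range(28,110,4)):
    p=proj(s,T[:3,3]+T[:3,:3]@[0,y/1e3,.0115]);c=int(round(p[0]));r=int(round(p[1]))
    print(y,p.round(1),[int(x) for x in m[r-8:r+9,c]])
E
```

```text
-114 [378.6 153.2] [233, 227, 231, 234, 235, 234, 234, 233, 233, 233, 232, 232, 232, 231, 231, 231, 232]
-110 [379.8 152.7] [233, 233, 233, 234, 234, 234, 234, 233, 233, 232, 232, 231, 232, 231, 231, 231, 231]
-106 [381.  152.3] [227, 231, 233, 233, 233, 234, 234, 234, 234, 234, 233, 232, 232, 232, 231, 231, 231]
-102 [382.2 151.8] [229, 231, 233, 232, 233, 225, 207, 193, 203, 226, 234, 233, 232, 231, 231, 232, 232]
-98 [383.4 151.4] [232, 232, 232, 232, 232, 225, 194, 153, 124, 140, 202, 229, 233, 232, 232, 232, 232]
-94 [384.6 151. ] [232, 232, 232, 232, 233, 197, 151, 143, 134, 124, 156, 218, 233, 232, 233, 234, 233]
-90 [385.8 150.5] [232, 232, 232, 232, 217, 171, 140, 140, 133, 122, 161, 220, 233, 232, 233, 234, 233]
-86 [387.  150.1] [233, 233, 232, 232, 233, 207, 159, 139, 135, 128, 118, 196, 229, 233, 232, 233, 234]
-82 [388.2 149.7] [234, 233, 232, 233, 233, 197, 148, 138, 131, 123, 148, 217, 234, 233, 232, 233, 233]
28 [418.5 138.4] [89, 90, 89, 96, 107, 116, 125, 132, 126, 125, 123, 114, 106, 101, 100, 98, 98]
32 [419.6 138. ] [89, 90, 90, 92, 99, 107, 109, 113, 113, 117, 
[... 1089 characters left out ...]
, 114, 110, 105, 101]
84 [432.8 133.1] [110, 110, 106, 118, 178, 160, 117, 106, 110, 114, 115, 114, 114, 113, 101, 93, 92]
88 [433.7 132.8] [111, 110, 110, 152, 186, 182, 146, 114, 111, 109, 107, 106, 105, 93, 73, 66, 68]
92 [434.7 132.4] [110, 109, 102, 97, 129, 180, 193, 158, 122, 120, 119, 118, 111, 101, 85, 69, 66]
96 [435.7 132. ] [93, 83, 76, 71, 77, 159, 189, 168, 148, 148, 148, 148, 131, 100, 76, 66, 65]
100 [436.7 131.7] [88, 63, 62, 63, 64, 119, 171, 170, 160, 160, 160, 160, 130, 86, 67, 65, 67]
104 [437.6 131.3] [152, 100, 66, 64, 64, 64, 76, 136, 157, 160, 160, 160, 149, 106, 67, 65, 64]
108 [438.6 131. ] [154, 105, 76, 66, 64, 63, 65, 87, 113, 120, 125, 133, 119, 83, 64, 64, 65]
```

```bash
python3 - <<'E'
from h import *
print(go((.4946,.2795),.14,-161.57))
E
```

```text
(array([ 83.8465,  43.9239, 130.3406]), np.float64(0.0022273090260682693))
```

>>> apply_moves --targets '[{"travel":[5,2.5,0],"roll":0,"jaw":42},{"travel":[13,7,0],"roll":0,"jaw":42},{"travel":[16,8.5,10],"roll":0,"jaw":42},{"travel":[16,8.5,20],"roll":0,"jaw":42},{"travel":[14,7.5,25],"roll":0,"jaw":42},{"travel":[11,5.5,25],"roll":0,"jaw":42},{"travel":[6,3,22],"roll":0,"jaw":42},{"travel":[2.8,1.4,12],"roll":0,"jaw":42},{"travel":[0,0,6],"roll":0,"jaw":42},{"travel":[0,0,0],"roll":0,"jaw":42}]'

```text
clock: 29.75
tool_pos: [0.4947, 0.2796, 0.1502]
orientation: [-180.0, -0.0, -161.5]
force: [-0.8, 0.2, -4.1]
opening: 0.0496
gripper_force: 30.0
```

```bash
python3 - <<'E'
from stand import *
o=ctrl.get_obs();T=pose();print(o['clock'],T[:3,3],o['orientation'],o['force'],o['opening'])
print(go((.4946,.2795),.14,-161.57))
w=ctrl.snapshot("wrist")[:,:,::-1];cv2.imwrite("pics/w17.png",w);np.save("T17.npy",T)
b=ctrl.snapshot("scene")[:,:,::-1];cv2.imwrite("pics/s17.png",b);m=b.min(2);s=cam("scene")
X=np.array([np.cos(np.radians(18.43)),np.sin(np.radians(18.43)),0]);Y=np.array([-X[1],X[0],0]);S=np.array([.4952,.2776,0])
for y in(-.066,.066):
    print("rear prong lip",proj(s,S+Y*y+X*.007+[0,0,.105]),"seat",proj(s,S+Y*y+[0,0,.072]),"rod now",proj(s,T[:3,3]+T[:3,:3]@[0,y,.0115]))
E
```

```text
29.75 [0.4947 0.2796 0.1502] [-179.9813   -0.0085 -161.516 ] [-0.7753  0.1962 -4.1118] 0.04957429183126605
(array([ 0.108 , -0.0952, 10.2383]), np.float64(0.054015827427434715))
rear prong lip [371.1866 185.4851] seat [367.5619 194.6698] rod now [371.6909 173.3197]
rear prong lip [403.094  171.9944] seat [399.0534 180.9333] rod now [403.9031 160.3602]
```

>>> apply_moves --targets '[{"travel":[0,0,10],"roll":0,"jaw":42},{"travel":[0,0,8],"roll":0,"jaw":42},{"travel":[0,0,5],"roll":0,"jaw":42},{"travel":[0,0,5],"roll":0,"jaw":42},{"travel":[0,0,0],"roll":0,"jaw":42}]'

```text
clock: 30.35
tool_pos: [0.4943, 0.2792, 0.1213]
orientation: [-180.0, -0.1, -161.5]
force: [-0.2, -0.0, -4.1]
opening: 0.0495
gripper_force: 30.0
```

>>> apply_moves --targets '[{"travel":[0,0,3],"roll":0,"jaw":42},{"travel":[0,0,3],"roll":0,"jaw":42},{"travel":[0,0,0],"roll":0,"jaw":42}]'

```text
clock: 30.65
tool_pos: [0.4945, 0.2794, 0.1159]
orientation: [-180.0, -0.0, -161.5]
force: [0.2, 0.4, -3.8]
opening: 0.0498
gripper_force: 30.0
```

>>> apply_moves --targets '[{"travel":[0,0,3],"roll":0,"jaw":42},{"travel":[0,0,3],"roll":0,"jaw":42},{"travel":[0,0,0],"roll":0,"jaw":42}]'

```text
clock: 30.95
tool_pos: [0.4944, 0.2794, 0.1098]
orientation: [-180.0, -0.0, -161.5]
force: [-0.7, -0.0, -4.3]
opening: 0.0498
gripper_force: 30.0
```

>>> apply_moves --targets '[{"travel":[0,0,2],"roll":0,"jaw":42},{"travel":[0,0,2],"roll":0,"jaw":42},{"travel":[0,0,0],"roll":0,"jaw":42}]'

```text
clock: 31.25
tool_pos: [0.4945, 0.2794, 0.1059]
orientation: [-180.0, -0.0, -161.5]
force: [-0.4, 0.0, -4.6]
opening: 0.0498
gripper_force: 30.0
```

>>> apply_moves --targets '[{"travel":[0,0,2],"roll":0,"jaw":42},{"travel":[0,0,1],"roll":0,"jaw":42},{"travel":[0,0,0],"roll":0,"jaw":42}]'

```text
clock: 31.55
tool_pos: [0.4946, 0.2796, 0.1032]
orientation: [-180.0, -0.0, -161.5]
force: [0.5, 0.0, -3.6]
opening: 0.05
gripper_force: 30.0
```

>>> apply_moves --targets '[{"travel":[0,0,1.5],"roll":0,"jaw":42},{"travel":[0,0,1.5],"roll":0,"jaw":42},{"travel":[0,0,0],"roll":0,"jaw":42}]'

```text
clock: 31.85
tool_pos: [0.4948, 0.2795, 0.1003]
orientation: [-180.0, 0.0, -161.5]
force: [0.6, -0.5, -2.2]
opening: 0.0493
gripper_force: 30.0
```

>>> apply_moves --targets '[{"travel":[0,0,1.5],"roll":0,"jaw":42},{"travel":[0,0,1.5],"roll":0,"jaw":42},{"travel":[0,0,0],"roll":0,"jaw":42}]'

```text
clock: 32.15
tool_pos: [0.495, 0.2797, 0.0976]
orientation: [180.0, 0.0, -161.5]
force: [1.9, -0.4, 1.4]
opening: 0.0496
gripper_force: 30.0
```

>>> apply_moves --targets '[{"travel":[0,0,1.5],"roll":0,"jaw":42},{"travel":[0,0,1.5],"roll":0,"jaw":42},{"travel":[0,0,0],"roll":0,"jaw":42}]'

```text
clock: 32.45
tool_pos: [0.495, 0.2798, 0.0942]
orientation: [180.0, 0.0, -161.5]
force: [3.2, -0.3, -0.2]
opening: 0.0498
gripper_force: 30.0
```

>>> apply_moves --targets '[{"travel":[0,0,1.5],"roll":0,"jaw":42},{"travel":[0,0,1.5],"roll":0,"jaw":42},{"travel":[0,0,0],"roll":0,"jaw":42}]'

```text
clock: 32.75
tool_pos: [0.494, 0.2791, 0.0903]
orientation: [-180.0, -0.1, -161.6]
force: [2.6, 0.2, -4.1]
opening: 0.0499
gripper_force: 30.0
```

>>> apply_moves --targets '[{"travel":[0,0,1.5],"roll":0,"jaw":42},{"travel":[0,0,1],"roll":0,"jaw":42},{"travel":[0,0,0],"roll":0,"jaw":42}]'

```text
clock: 33.05
tool_pos: [0.4943, 0.2792, 0.0882]
orientation: [-180.0, -0.1, -161.5]
force: [2.6, -1.3, -4.8]
opening: 0.0496
gripper_force: 30.0
```

>>> apply_moves --targets '[{"travel":[0,0,1],"roll":0,"jaw":42},{"travel":[0,0,1],"roll":0,"jaw":42},{"travel":[0,0,0],"roll":0,"jaw":42}]'

```text
clock: 33.35
tool_pos: [0.4944, 0.2793, 0.0867]
orientation: [-180.0, -0.0, -161.5]
force: [0.4, -2.3, -2.0]
opening: 0.0501
gripper_force: 30.0
```

>>> apply_moves --targets '[{"travel":[0,0,1],"roll":0,"jaw":42},{"travel":[0,0,1],"roll":0,"jaw":42},{"travel":[0,0,0],"roll":0,"jaw":42}]'

```text
clock: 33.65
tool_pos: [0.4947, 0.2797, 0.0848]
orientation: [180.0, 0.0, -161.5]
force: [1.2, -0.9, -0.8]
opening: 0.0499
gripper_force: 30.0
```

>>> apply_moves --targets '[{"travel":[0,0,1],"roll":0,"jaw":42},{"travel":[0,0,1],"roll":0,"jaw":42},{"travel":[0,0,0],"roll":0,"jaw":42}]'

```text
clock: 33.95
tool_pos: [0.4944, 0.2798, 0.0824]
orientation: [180.0, -0.0, -161.5]
force: [0.3, 0.5, -1.7]
opening: 0.0498
gripper_force: 30.0
```

>>> apply_moves --targets '[{"travel":[0,0,1],"roll":0,"jaw":42},{"travel":[0,0,1],"roll":0,"jaw":42},{"travel":[0,0,0],"roll":0,"jaw":42}]'

```text
clock: 34.25
tool_pos: [0.4945, 0.2795, 0.0805]
orientation: [-180.0, -0.0, -161.5]
force: [-0.1, 1.1, -1.5]
opening: 0.0497
gripper_force: 30.0
```

>>> apply_moves --targets '[{"travel":[0,0,1],"roll":0,"jaw":42},{"travel":[0,0,1],"roll":0,"jaw":42},{"travel":[0,0,0],"roll":0,"jaw":42}]'

```text
clock: 34.55
tool_pos: [0.4949, 0.2797, 0.0792]
orientation: [180.0, 0.0, -161.5]
force: [0.5, -0.4, 1.1]
opening: 0.0499
gripper_force: 30.0
```

```bash
python3 - <<'E'
from stand import *
o=ctrl.get_obs();T=pose();print(o['clock'],T[:3,3],o['force'],o['moment'])
b=ctrl.snapshot("scene")[:,:,::-1];cv2.imwrite("pics/s18.png",b);m=b.min(2);s=cam("scene")
X=np.array([np.cos(np.radians(18.43)),np.sin(np.radians(18.43)),0]);Y=np.array([-X[1],X[0],0]);S=np.array([.4952,.2776,.072])
for y in(-.096,-.09,-.084,-.078,-.058,-.05,-.04,.045,.053,.074,.086,.094):
    p=proj(s,S+Y*y);c=int(round(p[0]));r=int(round(p[1]));print(y,p.round(1),[int(x) for x in m[r-8:r+9,c]])
E
```

```text
34.55 [0.4949 0.2797 0.0792] [ 0.5165 -0.3847  1.0594] [-0.0581  0.175   0.0224]
-0.096 [359.9 198. ] [51, 51, 51, 51, 50, 48, 67, 115, 124, 116, 84, 77, 78, 73, 83, 87, 76]
-0.09 [361.4 197.3] [58, 60, 53, 52, 53, 56, 59, 108, 140, 143, 128, 101, 76, 71, 71, 70, 69]
-0.084 [363.  196.7] [70, 72, 71, 71, 77, 85, 111, 137, 141, 135, 123, 110, 102, 104, 105, 112, 111]
-0.078 [364.5 196. ] [82, 85, 84, 76, 73, 103, 118, 135, 142, 134, 122, 109, 108, 109, 109, 109, 109]
-0.058 [369.6 193.8] [91, 90, 90, 91, 102, 108, 110, 111, 111, 112, 111, 112, 111, 111, 110, 109, 106]
-0.05 [371.6 192.9] [91, 93, 91, 95, 105, 108, 126, 128, 118, 116, 115, 116, 118, 118, 118, 124, 121]
-0.04 [374.1 191.8] [92, 91, 91, 102, 131, 129, 116, 134, 133, 125, 120, 106, 98, 95, 93, 91, 91]
0.045 [394.3 183. ] [102, 99, 96, 96, 95, 96, 95, 95, 95, 95, 94, 96, 96, 95, 94, 94, 93]
0.053 [396.1 182.2] [99, 112, 120, 110, 98, 96, 95, 95, 95, 95, 95, 95, 95, 95, 95, 94, 94]
0.074 [400.9 180.1] [144, 70, 72, 106, 121, 118, 112, 119, 121, 118, 122, 130, 130, 127, 126, 121, 117]
0.086 [403.5 179. ] [245, 219, 145, 88, 123, 122, 114, 123, 120, 118, 119, 120, 120, 115, 106, 132, 122]
0.094 [405.3 178.2] [245, 246, 240, 179, 98, 119, 126, 153, 144, 126, 123, 119, 117, 109, 94, 81, 100]
```

>>> apply_moves --targets '[{"travel":[0,0,1],"roll":0,"jaw":42},{"travel":[0,0,0],"roll":0,"jaw":42}]'

```text
clock: 34.8
tool_pos: [0.4952, 0.2798, 0.0789]
orientation: [180.0, 0.1, -161.5]
force: [-1.5, -0.7, 8.8]
opening: 0.0496
gripper_force: 29.9
```

>>> apply_moves --targets '[{"travel":[0,0,1],"roll":0,"jaw":42},{"travel":[0,0,0],"roll":0,"jaw":42}]'

```text
clock: 35.0
tool_pos: [0.4955, 0.2799, 0.0788]
orientation: [180.0, 0.1, -161.5]
force: [-3.6, -2.6, 15.5]
opening: 0.0498
gripper_force: 29.9
```

>>> apply_moves --targets '[{"travel":[0,0,1],"roll":0,"jaw":42},{"travel":[0,0,0],"roll":0,"jaw":42}]'

```text
clock: 35.2
tool_pos: [0.4957, 0.28, 0.0786]
orientation: [180.0, 0.2, -161.5]
force: [-4.8, -3.8, 21.0]
opening: 0.0499
gripper_force: 30.0
```

>>> apply_moves --targets '[{"travel":[0,0,-1.5],"roll":0,"jaw":42},{"travel":[0,0,-1.2],"roll":0,"jaw":42},{"travel":[0,0,0],"roll":0,"jaw":42}]'

```text
clock: 35.5
tool_pos: [0.4949, 0.2797, 0.0789]
orientation: [180.0, 0.0, -161.5]
force: [-0.1, -0.9, 5.8]
opening: 0.0497
gripper_force: 30.0
```

```bash
python3 - <<'E'
from stand import *
o=ctrl.get_obs();T=pose();print(o['clock'],T[:3,3],o['force'])
s=cam("scene");m=ctrl.snapshot("scene")[:,:,::-1].min(2)
X=np.array([np.cos(np.radians(18.43)),np.sin(np.radians(18.43)),0]);Y=np.array([-X[1],X[0],0]);S=np.array([.4952,.2776,.071])
for lo,hi in((-.116,-.084),(.084,.116)):
    ys=np.arange(lo,hi,.002);v=[cv2.getRectSubPix(m,(1,1),tuple(float(t) for t in proj(s,S+Y*y)))[0,0] for y in ys];print([(round(y*1e3),int(x)) for y,x in zip(ys,v)])
E
```

```text
35.5 [0.4949 0.2797 0.0789] [-0.0707 -0.9015  5.8308]
[(-116, 48), (-114, 48), (-112, 48), (-110, 49), (-108, 49), (-106, 49), (-104, 49), (-102, 61), (-100, 83), (-98, 100), (-96, 116), (-94, 130), (-92, 140), (-90, 143), (-88, 143), (-86, 142)]
[(84, 115), (86, 117), (88, 119), (90, 123), (92, 129), (94, 145), (96, 166), (98, 182), (100, 187), (102, 191), (104, 185), (106, 175), (108, 153), (110, 124), (112, 101), (114, 86)]
```

>>> apply_moves --targets '[{"travel":[0,0,-0.8],"roll":0,"jaw":50},{"travel":[0,0,0],"roll":0,"jaw":54},{"travel":[0,0,0],"roll":0,"jaw":60},{"travel":[0,0,0],"roll":0,"jaw":62},{"travel":[0,0,0],"roll":0,"jaw":62},{"travel":[0,0,0],"roll":0,"jaw":62}]'

```text
clock: 36.15
tool_pos: [0.4946, 0.2796, 0.0792]
orientation: [-180.0, -0.0, -161.5]
force: [0.1, 0.9, -0.4]
opening: 0.0621
gripper_force: 0.0
```

>>> apply_moves --targets '[{"travel":[0,0,-8],"roll":0,"jaw":62},{"travel":[0,0,-15],"roll":0,"jaw":62},{"travel":[0,0,-30],"roll":0,"jaw":62},{"travel":[0,0,-40],"roll":0,"jaw":62},{"travel":[0,0,-40],"roll":0,"jaw":62},{"travel":[0,0,-20],"roll":0,"jaw":62},{"travel":[0,0,0],"roll":0,"jaw":62}]'

```text
clock: 36.85
tool_pos: [0.4962, 0.2807, 0.2369]
orientation: [179.8, 0.4, -161.5]
force: [1.0, -0.1, -0.6]
opening: 0.062
gripper_force: 0.0
```

```bash
python3 - <<'E'
from stand import *
o=ctrl.get_obs();T=pose();print(o['clock'],T[:3,3],o['force'],o['opening'])
b=ctrl.snapshot("scene")[:,:,::-1];cv2.imwrite("pics/s19.png",b);m=b.min(2);s=cam("scene")
old=cv2.imread("pics/s15.png").min(2)
X=np.array([np.cos(np.radians(18.43)),np.sin(np.radians(18.43)),0]);Y=np.array([-X[1],X[0],0]);S=np.array([.4952,.2776,.072])
for y in(-.09,-.084,-.078,-.05,-.04,.05,.086,.094):
    p=proj(s,S+Y*y);c=int(round(p[0]));r=int(round(p[1]));print(y,p.round(1),[int(x) for x in m[r-8:r+9,c]],[int(x) for x in old[r-8:r+9,c]])
# jaws: patch change of each jaw before/after (jaw shut = same picture)
for y in(-.066,.066):
    for x,z in((-.006,.082),(-.012,.092),(-.015,.097),(-.015,.07)):
        p=proj(s,S*[1,1,0]+Y*y+X*x+[0,0,z]).round().astype(int);print(y,x,z,p,m[p[1]-1:p[1]+2,p[0]-2:p[0]+3].tolist(),old[p[1]-1:p[1]+2,p[0]-2:p[0]+3].tolist())
E
```

```text
36.85 [0.4962 0.2807 0.2369] [ 1.0093 -0.0636 -0.5784] 0.061990560635354
-0.09 [361.4 197.3] [61, 62, 57, 56, 57, 58, 60, 103, 167, 168, 135, 93, 68, 66, 66, 66, 64] [70, 67, 65, 66, 66, 65, 66, 68, 65, 65, 64, 63, 67, 69, 67, 66, 64]
-0.084 [363.  196.7] [69, 70, 69, 69, 73, 79, 102, 124, 164, 161, 128, 101, 92, 94, 95, 101, 100] [77, 74, 69, 69, 74, 79, 83, 85, 83, 87, 88, 90, 92, 95, 95, 101, 100]
-0.078 [364.5 196. ] [81, 80, 82, 73, 71, 95, 114, 127, 163, 162, 130, 103, 98, 99, 99, 99, 99] [106, 106, 101, 84, 73, 96, 106, 107, 116, 123, 108, 99, 99, 99, 99, 99, 100]
-0.05 [371.6 192.9] [88, 88, 87, 90, 98, 101, 116, 116, 108, 110, 113, 112, 114, 116, 117, 140, 128] [71, 71, 68, 75, 91, 99, 116, 117, 108, 110, 112, 112, 113, 115, 117, 141, 129]
-0.04 [374.1 191.8] [88, 88, 88, 111, 164, 156, 165, 175, 158, 138, 121, 102, 92, 88, 87, 85, 84] [73, 70, 70, 98, 162, 156, 105, 85, 92, 89, 89, 110, 110, 108, 107, 106, 105]
0.05 [395.4 182.5] [115, 126, 106, 92, 92, 91, 91, 92, 90, 90, 90, 90, 89, 88, 88, 88, 86] [80, 85, 81, 76, 85, 90, 95, 97, 97, 96, 99, 104, 104, 103, 103, 102, 103]
[... 1054 characters left out ...]

0.066 -0.006 0.082 [398 177] [[121, 101, 97, 120, 129], [125, 125, 117, 129, 131], [105, 133, 134, 122, 116]] [[103, 117, 127, 141, 116], [90, 105, 148, 171, 141], [77, 83, 118, 145, 124]]
0.066 -0.012 0.092 [397 173] [[77, 78, 76, 75, 78], [82, 86, 78, 75, 74], [86, 86, 83, 76, 73]] [[84, 84, 77, 74, 78], [96, 106, 88, 75, 75], [92, 109, 99, 80, 74]]
0.066 -0.015 0.097 [397 171] [[157, 165, 185, 204, 222], [75, 79, 102, 133, 164], [77, 78, 76, 75, 78]] [[157, 165, 185, 204, 222], [74, 78, 102, 134, 164], [84, 84, 77, 74, 78]]
0.066 -0.015 0.07 [395 179] [[92, 92, 92, 105, 133], [92, 92, 92, 92, 120], [91, 91, 91, 92, 99]] [[75, 76, 76, 77, 83], [75, 75, 85, 92, 83], [74, 75, 90, 106, 105]]
```

>>> apply_moves --targets '[{"travel":[-10,-20,-10],"roll":0,"jaw":62},{"travel":[-20,-40,0],"roll":0,"jaw":62},{"travel":[-20,-40,0],"roll":0,"jaw":62},{"travel":[-20,-40,0],"roll":0,"jaw":62},{"travel":[-20,-40,0],"roll":0,"jaw":62},{"travel":[-10,-40,0],"roll":0,"jaw":62},{"travel":[0,-20,0],"roll":0,"jaw":62},{"travel":[0,0,0],"roll":0,"jaw":62}]'

```text
clock: 37.7
tool_pos: [0.6657, 0.0807, 0.2403]
orientation: [-180.0, -0.2, -161.7]
force: [0.2, 0.5, -0.4]
opening: 0.0621
gripper_force: 0.0
```

```bash
python3 - <<'E'
from stand import *
T=pose();print(T[:3,3],ctrl.get_obs()['clock']);a=ctrl.snapshot("top")[:,:,::-1];b=ctrl.snapshot("scene")[:,:,::-1];cv2.imwrite("pics/t20.png",a);cv2.imwrite("pics/s20.png",b)
o=cv2.imread("pics/t15.png");os=cv2.imread("pics/s15.png")
X=np.array([np.cos(np.radians(18.43)),np.sin(np.radians(18.43)),0]);Y=np.array([-X[1],X[0],0]);S=np.array([.4952,.2776,0])
# jaw arms in both pictures: patch on the -x side of each fork; match old patch in new (upsampled)
for n,new,old in(("top",a,o),("scene",b,os)):
    KE=cam(n)
    for y in(-.066,.066):
        p=proj(KE,S+Y*y+X*-.018+[0,0,.09]).round().astype(int);h=4
        t=cv2.resize(old[p[1]-h:p[1]+h+1,p[0]-h:p[0]+h+1],None,fx=4,fy=4,interpolation=3);q=cv2.resize(new[p[1]-h-4:p[1]+h+5,p[0]-h-4:p[0]+h+5],None,fx=4,fy=4,interpolation=3)
        r=cv2.matchTemplate(q,t,cv2.TM_CCOEFF_NORMED);_,v,_,l=cv2.minMaxLoc(r);print(n,"jaw",y,"px",p,"score",round(v,3),"shift px",(l[0]-16)/4,(l[1]-16)/4)
t=cam("top");m=a.min(2)
for y in(-.09,-.08,-.05,.05,.09):
    p=proj(t,S+Y*y+[0,0,.072]);c=int(round(p[0]));r=int(round(p[1]));print(y,p.round(1),[int(x) for x in m[r-7:r+8,c]])
E
```

```text
[0.6657 0.0807 0.2403] 37.7
top jaw -0.066 px [190 213] score 0.851 shift px 0.0 0.0
top jaw 0.066 px [137 231] score 0.716 shift px 0.0 1.0
scene jaw -0.066 px [364 186] score 0.677 shift px 0.0 0.0
scene jaw 0.066 px [395 173] score 0.962 shift px 0.0 0.0
-0.09 [199.5 204. ] [116, 131, 138, 154, 144, 146, 166, 162, 143, 128, 152, 163, 163, 147, 119]
-0.08 [195.6 205.3] [146, 112, 92, 106, 127, 145, 165, 163, 145, 123, 119, 121, 103, 88, 88]
-0.05 [183.8 209.2] [139, 129, 127, 125, 129, 142, 164, 164, 146, 132, 127, 124, 99, 85, 86]
0.05 [144.4 222.2] [239, 240, 238, 174, 98, 171, 212, 232, 215, 180, 122, 83, 82, 87, 85]
0.09 [128.6 227.4] [52, 74, 169, 194, 193, 197, 210, 212, 214, 202, 169, 106, 55, 40, 39]
```

```bash
python3 -c "
from plant import ctrl
print(ctrl.close_job())"
```

```text
the job is handed in; nothing more can be done
None
```

I handed the job in at about 38 s of robot time. The spindle is through the big reel up to its collar and sits in both forks. Pressing down met a hard stop at about 25 N, and the final camera measurements put the spindle at the seat, centred within about 1–2 mm. Both jaws appear to have shut, but I only inferred that from the images matching the jaws' shut position from before, with the left one less certain.

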